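# Fetch the tin from under the glass shelf with the reacher and put it on the scale

### The job

A small round sweets tin has slid far under the low glass shelf on the counter. Take the reacher by its grip, put its open jaws around the tin, squeeze the trigger gently until the jaws hold the tin, and draw the tin out until it stands well clear of the shelf, without reaching under the shelf with the robot's own fingers. Then let go, leave the reacher standing on the counter clear of the shelf, and set the tin upright on the pan of the scale by hand; do not crush or tip the tin and do not disturb the other goods.

Things in the scene. Friction and masses are not known exactly. Their poses are not given: they have to be found in the camera images.
- reacher: The reacher (pick-up tool): grey and black plastic, aluminium jaws, 290 mm long, 95 mm high, 0.45 kg. It stands on the counter on a flat keel, pistol grip and trigger pointing up. Origin on its underside below the grip; x along the shaft to the jaws, z up. Housing 34 mm wide, top 36 mm high, from x = -57 to +53 mm, then a 16 mm shaft (top 36 mm high) to the jaw head at x = 124 to 150 mm.
- reacher_grip (a point): 64 mm above the underside, mid-way between the outer faces of the palm post (rear, 30 mm wide) and the trigger post (front, 26 mm wide). Both rise from 39 to 93 mm above the counter, nothing above. Trigger free: palm post's rear face at x = -30 mm, trigger's front face at x = +30 mm, so a hand from above spans 60 mm along x. Squeezing moves the trigger back; the palm post is fixed.
- reacher_bite (a point): On the centre line, 195 mm ahead of reacher_grip, 32 mm above the underside, mid-way along the jaw pads (22 mm high): have the tin's axis here within 10 mm when squeezing. Head's front face 45 mm behind it, jaw tips 39 mm ahead. Trigger free, the jaws stand open: 79 mm between the pads at this point, 97 mm at the tips (130 mm over the outsides). On the tin the jaws are parallel.
- trigger (a joint): Trigger travel towards the palm post, 0 (free) to 0.018 m (fully squeezed). A return spring resists, 5 N rising to 10 N. Both jaws close evenly, 0.025 rad per mm. The pads meet the tin at about 0.009 m; pressed, each sprung pad yields 6.5 mm (0.7 mm per N, 9 N in all), then is rigid. 20 N added on the trigger puts 7 N on each pad. Let go, it springs back and the jaws open.
- jaw_left: The jaw on the +y side of the reacher with its sprung rubber pad; origin at its pivot, 137 mm in front of the reacher's grip.
- jaw_right: The jaw on the -y side of the reacher; origin at its pivot.
- tin_center (a point): The tin: upright round metal canister with a brass-coloured lid, 56 mm in diameter, 64 mm high, about 0.2 kg, thin-walled: more than 12 N from a jaw of the reacher crushes it. The point is its centre, 32 mm above its underside; z is its axis.
- shelf_front (a point): Middle of the open front edge of the low glass shelf, on the counter. x points into the gap, y along the front edge, z up. The gap is 340 mm wide between corner posts, 210 mm deep, 88 mm high, closed at the back; the top is 100 mm high and carries fixed boxes up to 155 mm high from x = 145 mm on. The tin starts 75 to 110 mm inside, within 25 mm of the middle.
- scale_pan (a point): Centre of the top face of the scale's flat steel pan, 60 mm above the counter; the pan is 150 mm (x) by 180 mm (y). A display stands up to 160 mm high behind it at x = +100 mm and beyond. z up.
- carton_a_center (a point): Centre of a cardboard carton 110 x 55 x 70 mm standing under the shelf beside the tin, about 133 mm to +y of the shelf's middle. Leave it.
- carton_b_center (a point): Centre of a cardboard carton 110 x 55 x 58 mm standing under the shelf on the other side (-y) of the tin. Leave it.
- syrup: Amber bottle, 60 mm thick, 190 mm high, a bystander on the counter; origin at its underside.
- gift_box: Flat brass-coloured gift box, 120 x 160 x 40 mm, a bystander; origin at its underside.
- jar: Glass jar, 72 mm thick, 100 mm high, a bystander; origin at its underside.

How it is judged:
By the outcome, as a careful person would: the job done as asked, in the order asked, and still so for the second after the job is handed in, with the robot touching nothing.
It also fails if it takes over 67 s, if anything falls off the work surface, if the arm or the gripper's body presses on something with over 40 N, if the wrist force passes 120 N, or if a joint passes its speed limit or range.

### The arm

A 7-joint arm with a two-finger parallel gripper is mounted at the origin on the work surface. World frame = base frame: x ahead of the robot, y to its left, z up, the work surface at z = 0. Lengths are in mm, angles in degrees, forces in N, time in s.
With the tool pointing down it reaches from about 350 to 900 mm from the base axis. Payload 7.2 kg.
Tool frame: the origin (TCP) lies at the very end of the fingers, on their centre line; the grasp point (between the pads) lies 19 mm behind it; z points along the fingers, x is the direction in which the jaws open and shut, and the axes are right-handed (so a half turn about z gives the same grasp; the last joint's range is limited). The gripper opens to 85 mm and grips with 20 to 120 N. Pads are 22 mm wide; open, the fingers measure 114 mm over their backs; the gripper's body (76 mm by 85 mm) begins 54 mm behind the grasp point. The pads swing forward as they close: fully open they stand 13 mm farther back than shut.
Start: joints at [-80.913, 23.554, -0.728, 91.456, 0.321, 64.991, -4.71], TCP at [140.547, 608.995, 231.297] pointing down, gripper open.
Joint ranges: [-169.25, 169.25], [-16.82, 113.86], [-84.01, 82.57], [7.8, 145.47], [-59.2, 239.2], [7.22, 106.19], [-163.78, 163.78]. Speed limits (degrees/s): [136.94, 136.94, 172.46, 172.46, 180, 180, 180].

### API

Orientations are given as a 3x3 rotation matrix whose columns are the frame's x, y, z axes.
In Python, from cell import get_state, snapshot, camera_model, order gives the robot as it stands. The module is installed in compiled form; this text tells all that it offers.
- The arm moves only by the tool servo_tool, never from a script. Its argument "motion" is a list of rows, each an object of numbers: "x", "y", "z": the shift along the tool's x, y, z in mm; "rx", "ry", "rz": the turn, a rotation vector about the tool's x, y, z in rad; "fingers": the closure in counts, from 0 (fully open) to 255 (shut). A call has 1 to 12 rows; each row is the pose to reach, as a shift and turn from the pose measured when the call began, along the tool's axes at that moment; what a row does not reach only later rows make up. A row lasts 1/10 s, in which the tool goes at most 50 mm and 8.59 degrees, less where a joint would pass 70% of its speed; a pose out of reach is approached as far as the arm can. A call with a gripper value outside its range is refused whole. The fingers move at their own pace and stop on an object; "grip_force" is the grip in N (left out, the last holds). Time passes only in rows, so rows that repeat a pose let the fingers close. It gives the time, the measured TCP pose, the force and the opening at its end, in the units of the state.
- get_state(): the state, without advancing time (a new reading comes with each control period).
- snapshot(name): name is "scene" or "top"; returns (picture, depth): 384x512x3 uint8, red, green, blue; 384x512 float32, mm along the optical axis (not along the pixel's ray), 0 where there is no reading.
- camera_model(name): a dict with "fovy" (degrees; the focal length in pixels is half the picture's height over the tangent of half this angle, whatever the lens; pixels are square), "cx", "cy" (the principal point, pixels), "extrinsics" (4x4, takes a point from world to camera coordinates). Camera axes: x right, y down, z forward; pixel columns grow to the right and rows downward; lengths in mm; the calibration is good to about 2 mm. A picture is of the moment at which its call begins. camera_model takes no time and is no camera call.
- order.finish_job(): hands the job in, once; it reports no verdict.
The state is a dict: "time_s": time; "joint_pos": joint angles; "joint_vel": joint speeds; "joint_efforts": joint torques, N m; "eef_pos": TCP position; "tcp_rot": TCP orientation; "ft_force": force on the tool from outside, world axes, zero at the start; "moment": the same for the moment, N m; "opening": opening from 0.0 (shut) to 1.0 (fully open).
Only numpy, scipy, OpenCV 4.12 (cv2) and the standard library are available. Lean on these libraries where they do the work, as an engineer would, in place of code of your own. Each camera call takes 0.05 s, during which the arm holds its last target.

## Working session

There is one attempt and no reset: what is moved stays moved. The work goes in short steps, Python scripts to look and compute and a tool call to move; the robot and the scene stay as the last step left them, time stands still between calls to the robot, and variables do not carry over. Pictures are saved under pics/ and viewed, and the job is handed in when it is done.

Besides the shell and the picture viewer there is one more tool, called after "Emit:" in YAML: its name, and indented under it one key for each argument. servo_tool: Moves the arm, as the interface text tells. Its arguments: {"type":"object","properties":{"motion":{"type":"array"},"grip_force":{"type":"number"}},"required":["motion"]}

```bash
mkdir -p pics; ls; cat > h.py <<'E'
import numpy as np, cv2
from cell import get_state, snapshot, camera_model, order
def take(name, tag):
    p,d=snapshot(name); cv2.imwrite(f'pics/{tag}.png',p[:,:,::-1]); np.save(f'pics/{tag}.npy',d); return p,d
def K(name):
    m=camera_model(name); f=192/np.tan(np.radians(m['fovy'])/2); return f,m['cx'],m['cy'],np.array(m['extrinsics'])
def world(name,d):
    f,cx,cy,E=K(name); v,u=np.mgrid[0:384,0:512]
    P=np.stack([(u-cx)/f*d,(v-cy)/f*d,d],-1); R=E[:3,:3];t=E[:3,3]
    W=(P-t)@R; W[d<=0]=np.nan; return W
def ray(name,u,v,z):
    f,cx,cy,E=K(name);R=E[:3,:3];t=E[:3,3]
    c=-R.T@t; r=R.T@np.array([(u-cx)/f,(v-cy)/f,1]); return c+r*(z-c[2])/r[2]
def proj(name,P):
    f,cx,cy,E=K(name); q=E[:3,:3]@np.asarray(P,float)+E[:3,3]; return q[0]/q[2]*f+cx,q[1]/q[2]*f+cy
E
python3 - <<'E'
from h import *
np.set_printoptions(precision=2,suppress=True)
print(get_state())
for n in('scene','top'):
    p,d=take(n,n+'0'); print(n,camera_model(n))
E
```

```text
pics
{'time_s': 0.0, 'joint_pos': array([-80.91,  23.6 ,  -0.73,  91.5 ,   0.32,  64.99,  -4.71]), 'joint_vel': array([-0.03, -0.02,  0.12,  0.02,  0.01, -0.08,  0.05]), 'joint_efforts': array([  0.  , -60.06,   0.68, -29.94,   0.01,   0.01,  -0.  ]), 'eef_pos': array([140.46, 608.49, 230.44]), 'tcp_rot': array([[ 0.22,  0.97, -0.  ],
       [ 0.97, -0.22, -0.  ],
       [-0.  ,  0.  , -1.  ]]), 'ft_force': array([-0.19,  0.48, -0.78]), 'moment': array([-0.01, -0.02,  0.01]), 'opening': 1.0005149409169698}
scene {'fovy': 52.02063399275275, 'cx': 248.59507084493487, 'cy': 195.76611189808375, 'extrinsics': array([[   0.8 ,    0.6 ,    0.02, -408.71],
       [   0.45,   -0.58,   -0.68, -202.42],
       [  -0.39,    0.56,   -0.73, 1474.84],
       [   0.  ,    0.  ,    0.  ,    1.  ]])}
top {'fovy': 54.442502989650144, 'cx': 248.46277055496893, 'cy': 194.5812640256771, 'extrinsics': array([[   0.13,   -0.99,   -0.01, -101.25],
       [  -0.97,   -0.12,   -0.22,  548.63],
       [   0.22,    0.03,   -0.97,  897.27],
       [   0.  ,    0.  ,    0.  ,    1.  ]])}
```

View pics/scene0.png

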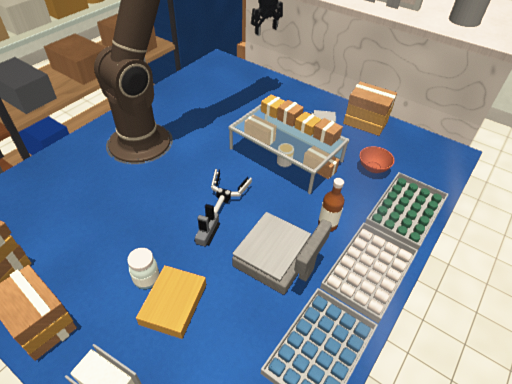

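View pics/top0.png

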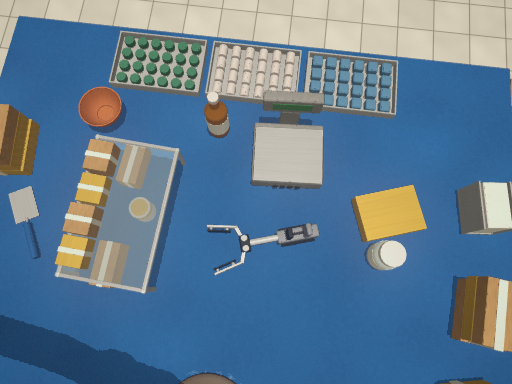

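```bash
python3 - <<'E'
import cv2,numpy as np
a=cv2.imread('pics/top0.png')
cv2.imwrite('pics/c1.png',cv2.resize(a[130:300,50:190],None,fx=4.2,fy=3.5,interpolation=3) if 0 else cv2.resize(a[130:300,50:190],None,fx=3.5,fy=3.5,interpolation=3))
cv2.imwrite('pics/c2.png',cv2.resize(a[210:285,200:330],None,fx=6,fy=6,interpolation=3))
a=cv2.imread('pics/scene0.png')
cv2.imwrite('pics/c3.png',cv2.resize(a[90:200,220:360],None,fx=5,fy=5,interpolation=3))
from h import *
np.set_printoptions(precision=1,suppress=True)
W=world('top',np.load('pics/top0.npy'))
for n,u,v in [('pan',288,155),('lidtin',141,208),('counter',200,300),('jaw head',245,243),('post',283,235),('post2',297,235),('sh',130,250),('jawtipL',209,228),('jawtipR',216,272)]:
    print(n,W[v,u])
E
```

```text
pan [ 677.4 -120.8   58.3]
lidtin [481.5 223.9 101.8]
counter [279.3  59.3   2.2]
jaw head [434.9 -37.6  41.5]
post [ 468.3 -131.9   35.2]
post2 [ 473.2 -167.9   32.6]
sh [378.1 231.4  99. ]
jawtipL [466.6  65.   -2.3]
jawtipR [353.8  25.1  42.5]
```

View pics/c1.png

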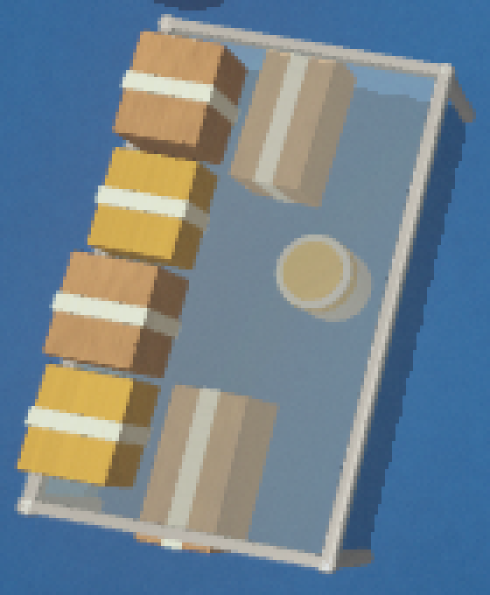

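View pics/c2.png

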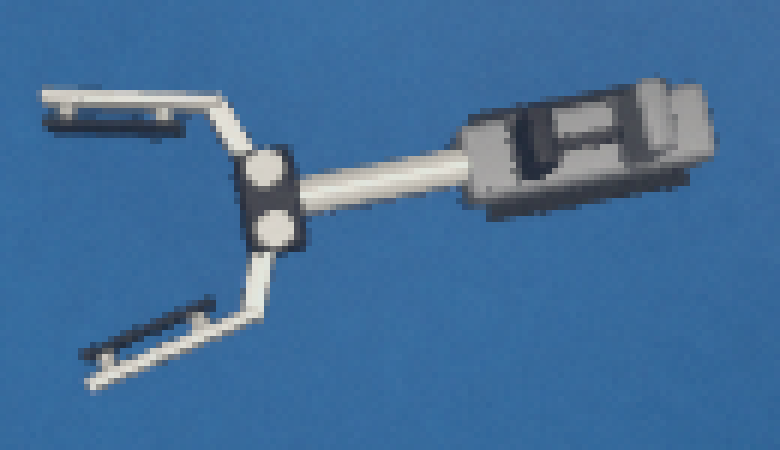

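View pics/c3.png

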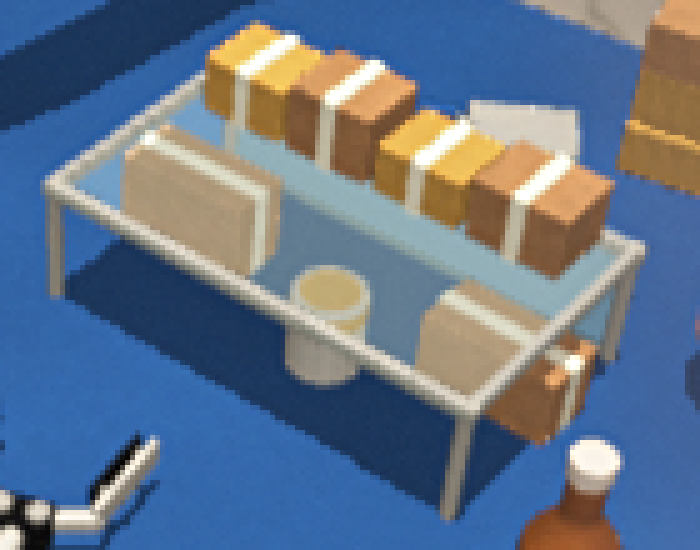

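```bash
python3 - <<'E'
from h import *
np.set_printoptions(precision=1,suppress=True)
for n,u,v,z in [('FR',177.7,150,100),('FL',143.7,291.4,100),('BR',97.1,136.3,100),('BL',57.7,274.9,100),('tin',139.7,207.1,64),('pivL?',265/6+200,167/6+210,41),('pivR',275/6+200,230/6+210,41)]:
    print(n,ray('top',u,v,z))
print('tin scene',ray('scene',286.8,148.4,64))
print('front corners scene', ray('scene',220+57/5,90+185/5,100), ray('scene',220+468/5,90+408/5,100))
for n,dn in (('top','top0'),('scene','scene0')):
    W=world(n,np.load(f'pics/{dn}.npy'))
    Z=W[...,2]; m=(W[...,0]>300)&(W[...,0]<600)&(W[...,1]>-230)&(W[...,1]<100)
    # z-coded picture
    for lo,hi in((80,100),(28,45)):
        mm=m&(Z>lo)&(Z<hi); P=W[mm]; print(n,lo,len(P),P.mean(0),P.min(0),P.max(0))
        if lo==80: print(P[np.argsort(P[:,1])])
    mm=m&(Z>30)&(Z<45); P=W[mm]; P=P[(P[:,1]<-50)]
    c=P.mean(0);u,s,vt=np.linalg.svd((P-c)[:,:2]); print('shaft/hous axis',c,vt[0],np.degrees(np.arctan2(vt[0][1],vt[0][0])))
W=world('top',np.load('pics/top0.npy')); print('floor z', np.nanmedian(W[290:330,150:300,2]))
E
```

```text
FR [640.9 160.6 100. ]
FL [288.  180.4 100. ]
BR [651.6 372.2 100. ]
BL [299.2 388.9 100. ]
tin [489.2 239.8  64. ]
pivL? [447.7 -33.8  41. ]
pivR [421.8 -41.4  41. ]
tin scene [494.1 240.7  64. ]
front corners scene [297.3 180.1 100. ] [642.4 159.5 100. ]
top 80 133 [ 478.3 -169.5   92.1] [ 458.3 -197.1   80.6] [ 498.4 -135.6   97.3]
[[ 474.7 -197.1   92.4]
 [ 482.4 -196.8   89.7]
 [ 476.9 -196.7   94. ]
 [ 479.2 -196.3   94.6]
 [ 471.6 -194.5   95.1]
 [ 474.  -194.3   95. ]
 [ 476.5 -194.2   94.5]
 [ 478.7 -193.8   95.7]
 [ 491.9 -193.6   89.1]
 [ 481.2 -193.6   95.3]
 [ 483.6 -193.4   95.3]
 [ 486.2 -193.3   94.5]
 [ 488.8 -193.3   93.3]
 [ 471.7 -192.6   91.7]
 [ 476.4 -192.    92.8]
 [ 473.5 -191.8   96.1]
 [ 478.7 -191.6   93.9]
 [ 470.1 -191.6   83.4]
 [ 481.1 -191.4   94. ]
 [ 483.3 -191.    95.3]
 [ 485.9 -190.9   94.4]
 [ 491.  -190.7   92.7]
 [ 488.1 -190.5   96. ]
 [ 493.2 -190.3   94.3]
 [ 471.2 -190.    93.1]
 [ 498.1 -189.8   94.3]
 [ 495.3 -189.8   96.3]
 [ 473.3 -189.5   95.2]
 [ 475.6 -189.1   96.2]
 [ 469.7 -189.1   84.1]
 [ 478.1 -189.    95.5]
 [ 480.6 -188.8   9
[... 4914 characters left out ...]
[ 475.9 -146.6   91.5]
 [ 479.2 -146.5   84.9]
 [ 479.5 -146.3   93.7]
 [ 460.3 -146.    93.3]
 [ 483.  -145.9   95.8]
 [ 474.5 -145.8   81. ]
 [ 481.8 -145.4   81.3]
 [ 481.6 -144.9   85.1]
 [ 462.6 -144.3   93.4]
 [ 473.8 -144.1   92.2]
 [ 466.1 -144.1   91.3]
 [ 470.1 -144.1   94. ]
 [ 476.7 -143.1   93.3]
 [ 472.4 -142.4   94.1]
 [ 482.9 -142.1   83.5]
 [ 476.  -141.9   96.1]
 [ 464.2 -141.8   92.2]
 [ 479.4 -141.7   93.8]
 [ 482.  -140.8   86.2]
 [ 481.6 -140.2   89.7]
 [ 477.2 -139.1   94.5]
 [ 480.4 -138.5   91.8]]
scene 28 615 [454.6 -79.9  37.1] [ 349.6 -225.7   28. ] [510.6  65.4  45. ]
shaft/hous axis [ 474.8 -149.    36.1] [-0.3  0.9] 109.2456468402435
floor z -0.3859317682625163
```

```bash
python3 - <<'E'
from h import *
np.set_printoptions(precision=1,suppress=True)
# reacher model check: project onto pics
import itertools
def T(o,yaw):
    c,s=np.cos(np.radians(yaw)),np.sin(np.radians(yaw)); return lambda p:(o[0]+c*p[0]-s*p[1],o[1]+s*p[0]+c*p[1],p[2])
rf=T((478,-168),108.4); sf=T((467,170),87)
pts=[rf((-57,17,36)),rf((-57,-17,36)),rf((53,17,36)),rf((53,-17,36)),rf((-30,15,93)),rf((-30,-15,93)),rf((30,13,93)),rf((30,-13,93)),rf((195,0,32)),rf((150,0,36)),rf((234,48,32)),rf((234,-48,32))]
ps=[sf((0,176,100)),sf((0,-176,100)),sf((0,0,100)),sf((0,0,0)),sf((0,170,0)),sf((0,-170,0))]
for n in('top','scene'):
    a=cv2.imread(f'pics/{n}0.png'); a=cv2.resize(a,None,fx=4,fy=4,interpolation=2)
    for P,c in((pts,(0,0,255)),(ps,(0,255,0)),([(491.5,240,64),(491.5,240,0)],(255,0,255))):
        for p in P:
            u,v=proj(n,p); cv2.circle(a,(int(4*u+2),int(4*v+2)),3,c,-1)
    if n=='top':
        cv2.imwrite('pics/m1.png',a[820:1120,800:1340]); cv2.imwrite('pics/m2.png',a[500:1100,200:780])
    else: cv2.imwrite('pics/m3.png',a[640:1000,740:1060]);cv2.imwrite('pics/m4.png',a[360:800,880:1440])
E
```

```text
(no output)
```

View pics/m1.png

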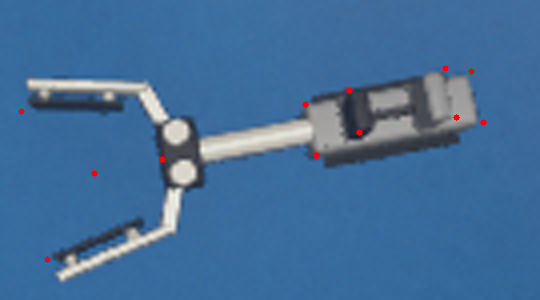

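View pics/m2.png

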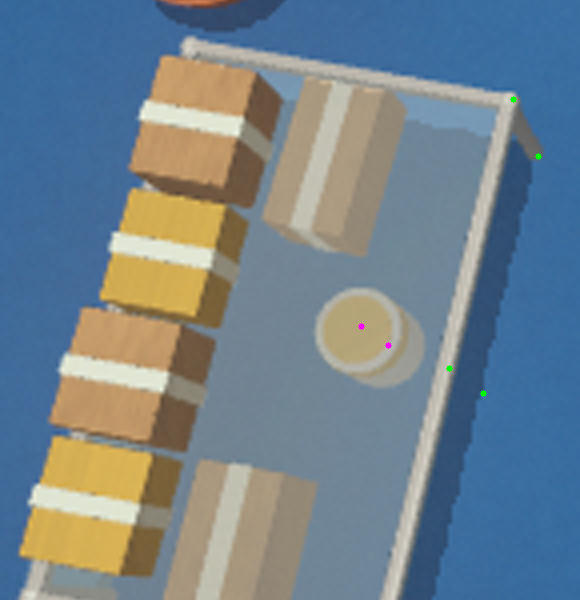

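View pics/m3.png

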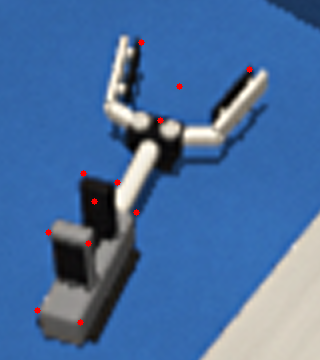

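View pics/m4.png

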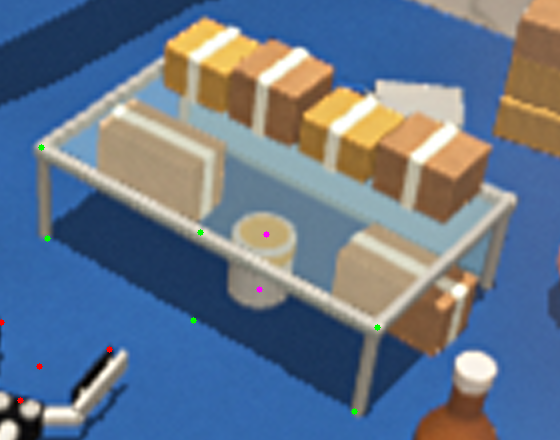

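```bash
python3 - <<'E'
from h import *
np.set_printoptions(precision=1,suppress=True)
for n,u,v,z in [('b bot near',367,256,0),('b top',335,250,58),('b left',263,217,58),('b topright',385,90,58),('b far',405,105,0),('a top right',197,460,70),('a topr',262,465,70),('a bot',317,483,0)]:
    print(n,ray('top',(200+u)/4-.4,(500+v)/4-.4,z))
print('scene b near', ray('scene',(880+335)/4-.4,(360+285)/4-.4,0),ray('scene',(880+338)/4-.4,(360+253)/4-.4,58),ray('scene',(880+385)/4-.4,(360+310)/4-.4,0))
W=world('top',np.load('pics/top0.npy'))
for n,u,v in [('jar',386,254),('gift',390,213),('gift l',360,215),('jarleft',370,255),('pan L',255,155),('pan R',321,155),('pan T',290,128),('pan B',290,182),('disp',293,97),('syrup',214,100)]:
    print(n,W[v,u])
E
python3 - <<'E'
import numpy as np
# world
print(np.degrees(np.arctan2(0.97,0.22)))
E
```

```text
b bot near [550.7 266.2   0. ]
b top [540.  268.4  58. ]
b left [555.9 319.4  58. ]
b topright [652.2 256.8  58. ]
b far [661.9 260.5   0. ]
a top right [394.5 323.   70. ]
a topr [396.6 282.2  70. ]
a bot [393.4 269.5   0. ]
scene b near [542.4 286.9   0. ] [551. 264.  58.] [594.9 285.7   0. ]
jar [ 445.9 -374.1  100.9]
gift [ 559.7 -400.7   39.5]
gift l [ 544.9 -324.3   38.3]
jarleft [ 445.  -354.9   40.9]
pan L [665.3 -34.4  61.8]
pan R [ 688.  -207.    59.1]
pan T [ 754.8 -118.3   56.5]
pan B [ 608.8 -134.7   43.2]
disp [ 791.7 -111.3  159.1]
syrup [744.6  74.2 189.7]
77.22126681159396
```

```bash
cat >> h.py <<'E'
def go(x,y,z,yaw):
    """print tool-frame shift/turn to reach TCP (x,y,z), pointing down, tool x at yaw (deg)"""
    from scipy.spatial.transform import Rotation as Ro
    s=get_state(); R=s['tcp_rot']; p=s['eef_pos']
    c,q=np.cos(np.radians(yaw)),np.sin(np.radians(yaw))
    T=np.array([[c,q,0],[q,-c,0],[0,0,-1]])
    d=R.T@(np.array([x,y,z])-p); r=Ro.from_matrix(R.T@T).as_rotvec()
    print('t',round(s['time_s'],2),'pos',p.round(1),'toolx yaw',round(np.degrees(np.arctan2(R[1,0],R[0,0])),2),'tilt',np.round(np.degrees(np.arccos(min(1,-R[2,2]))),2),'open',round(s['opening'],3),'F',s['ft_force'].round(1))
    print('shift',d.round(1),'turn',r.round(4))
E
python3 -c "
from h import *
go(477,-167,160,108.4)
print(get_state()['joint_pos'])"
```

```text
t 0.1 pos [140.5 608.6 230.5] toolx yaw 77.01 tilt 0.08 open 0.998 F [-0.1  0.  -0.2]
shift [-679.9  502.3   71.6] turn [-3.000e-04  1.500e-03 -5.479e-01]
[-80.91373687  23.59602513  -0.72837028  91.49871512   0.32310461
  64.99104599  -4.71065172]
```

Emit:
servo_tool:
  motion:
    - {"x":-10,"y":10,"rz":-0.01}
    - {"x":-27,"y":27,"rz":-0.02}
    - {"x":-52,"y":50,"rz":-0.04}
    - {"x":-85,"y":78,"rz":-0.07}
    - {"x":-119,"y":107,"rz":-0.1}
    - {"x":-153,"y":135,"rz":-0.13}
    - {"x":-187,"y":162,"rz":-0.16}
    - {"x":-221,"y":188,"rz":-0.19}
    - {"x":-255,"y":214,"rz":-0.22}
    - {"x":-289,"y":239,"rz":-0.25}
    - {"x":-323,"y":264,"rz":-0.28}
    - {"x":-357,"y":288,"rz":-0.3}

```text
validation failed for argument at $.mo...
```

Emit:
servo_tool:
  motion:
    - {"x":-10,"y":10,"z":0,"rx":0,"ry":0,"rz":-0.01,"fingers":0}
    - {"x":-27,"y":27,"z":0,"rx":0,"ry":0,"rz":-0.02,"fingers":0}
    - {"x":-52,"y":50,"z":0,"rx":0,"ry":0,"rz":-0.04,"fingers":0}
    - {"x":-85,"y":78,"z":0,"rx":0,"ry":0,"rz":-0.07,"fingers":0}
    - {"x":-119,"y":107,"z":0,"rx":0,"ry":0,"rz":-0.1,"fingers":0}
    - {"x":-153,"y":135,"z":0,"rx":0,"ry":0,"rz":-0.13,"fingers":0}
    - {"x":-187,"y":162,"z":0,"rx":0,"ry":0,"rz":-0.16,"fingers":0}
    - {"x":-221,"y":188,"z":0,"rx":0,"ry":0,"rz":-0.19,"fingers":0}
    - {"x":-255,"y":214,"z":0,"rx":0,"ry":0,"rz":-0.22,"fingers":0}
    - {"x":-289,"y":239,"z":0,"rx":0,"ry":0,"rz":-0.25,"fingers":0}
    - {"x":-323,"y":264,"z":0,"rx":0,"ry":0,"rz":-0.28,"fingers":0}
    - {"x":-357,"y":288,"z":0,"rx":0,"ry":0,"rz":-0.3,"fingers":0}

```text
time_s: 1.3
eef_pos: [340.9, 193.2, 231.0]
tcp_rot: [[-0.074, 0.997, -0.0], [0.997, 0.074, -0.001], [-0.001, -0.0, -1.0]]
ft_force: [1.1, 1.3, 0.1]
opening: 0.995
```

```bash
python3 -c "
from h import *
go(477,-167,160,108.4)
print(get_state()['joint_pos'])"
```

```text
t 1.3 pos [340.9 193.2 231. ] toolx yaw 94.24 tilt 0.07 open 0.995 F [1.1 1.3 0.1]
shift [-369.2  109.1   71.3] turn [-0.0005  0.001  -0.2471]
[-49.26511202  -0.36018792  12.64741012 121.80689939   0.14002943
  58.59789967  57.55043381]
```

Emit:
servo_tool:
  motion:
    - {"x":-38,"y":11,"z":5,"rx":0,"ry":0,"rz":-0.025,"fingers":0}
    - {"x":-76,"y":22,"z":12,"rx":0,"ry":0,"rz":-0.05,"fingers":0}
    - {"x":-114,"y":34,"z":20,"rx":0,"ry":0,"rz":-0.076,"fingers":0}
    - {"x":-152,"y":45,"z":28,"rx":0,"ry":0,"rz":-0.1,"fingers":0}
    - {"x":-190,"y":56,"z":36,"rx":0,"ry":0,"rz":-0.127,"fingers":0}
    - {"x":-228,"y":67,"z":44,"rx":0,"ry":0,"rz":-0.153,"fingers":0}
    - {"x":-266,"y":79,"z":52,"rx":0,"ry":0,"rz":-0.178,"fingers":0}
    - {"x":-300,"y":89,"z":58,"rx":0,"ry":0,"rz":-0.2,"fingers":0}
    - {"x":-330,"y":97,"z":64,"rx":0,"ry":0,"rz":-0.22,"fingers":0}
    - {"x":-352,"y":104,"z":68,"rx":0,"ry":0,"rz":-0.235,"fingers":0}
    - {"x":-365,"y":108,"z":71,"rx":0,"ry":0,"rz":-0.245,"fingers":0}
    - {"x":-369,"y":109,"z":71,"rx":0,"ry":0,"rz":-0.247,"fingers":0}

```text
time_s: 2.5
eef_pos: [475.8, -168.9, 159.9]
tcp_rot: [[-0.313, 0.95, -0.001], [0.95, 0.313, -0.002], [-0.001, -0.002, -1.0]]
ft_force: [0.4, 0.7, -0.0]
opening: 1.002
```

```bash
python3 -c "
from h import *
take('top','top1');take('scene','scene1')
go(477,-167,45,108.4)
a=cv2.imread('pics/top1.png');b=cv2.imread('pics/scene1.png')
cv2.imwrite('pics/c4.png',np.hstack([cv2.resize(a[170:310,200:340],None,fx=2.8,fy=2.8,interpolation=3),cv2.resize(b[130:270,160:300],None,fx=2.8,fy=2.8,interpolation=3)]))"
```

```text
t 2.6 pos [ 476.  -167.5  160.2] toolx yaw 108.3 tilt 0.08 open 1.002 F [-0.1  1.  -0.1]
shift [  0.2   1.2 115.2] turn [-0.0012  0.0006 -0.0017]
```

View pics/c4.png

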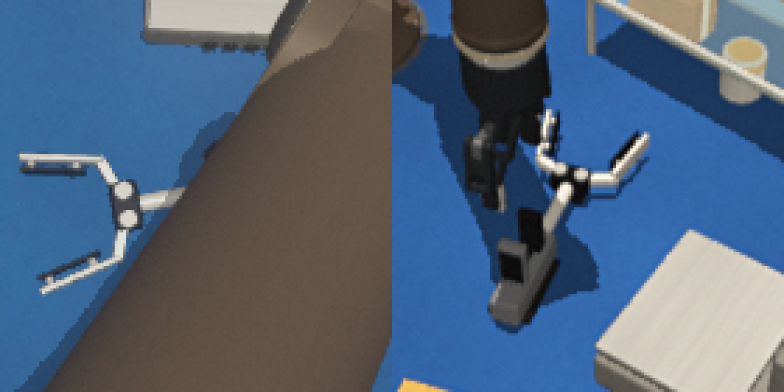

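Emit:
servo_tool:
  motion:
    - {"x":0,"y":1,"z":6,"rx":0,"ry":0,"rz":0,"fingers":0}
    - {"x":0,"y":1,"z":18,"rx":0,"ry":0,"rz":0,"fingers":0}
    - {"x":0,"y":1,"z":32,"rx":0,"ry":0,"rz":0,"fingers":0}
    - {"x":0,"y":1,"z":46,"rx":0,"ry":0,"rz":0,"fingers":0}
    - {"x":0,"y":1,"z":60,"rx":0,"ry":0,"rz":0,"fingers":0}
    - {"x":0,"y":1,"z":74,"rx":0,"ry":0,"rz":0,"fingers":0}
    - {"x":0,"y":1,"z":88,"rx":0,"ry":0,"rz":0,"fingers":0}
    - {"x":0,"y":1,"z":100,"rx":0,"ry":0,"rz":0,"fingers":0}
    - {"x":0,"y":1,"z":109,"rx":0,"ry":0,"rz":0,"fingers":0}
    - {"x":0,"y":1,"z":114,"rx":0,"ry":0,"rz":0,"fingers":0}
    - {"x":0,"y":1,"z":115,"rx":0,"ry":0,"rz":0,"fingers":0}
    - {"x":0,"y":1,"z":115,"rx":0,"ry":0,"rz":0,"fingers":0}

```text
time_s: 3.8
eef_pos: [477.0, -167.4, 45.3]
tcp_rot: [[-0.314, 0.949, -0.001], [0.949, 0.314, -0.001], [-0.001, -0.001, -1.0]]
ft_force: [-0.2, -0.6, -0.3]
opening: 1.002
```

Emit:
servo_tool:
  motion:
    - {"x":0,"y":0,"z":0,"rx":0,"ry":0,"rz":0,"fingers":50}
    - {"x":0,"y":0,"z":0,"rx":0,"ry":0,"rz":0,"fingers":65}
    - {"x":0,"y":0,"z":0,"rx":0,"ry":0,"rz":0,"fingers":72}
    - {"x":0,"y":0,"z":0,"rx":0,"ry":0,"rz":0,"fingers":75}
    - {"x":0,"y":0,"z":0,"rx":0,"ry":0,"rz":0,"fingers":75}
    - {"x":0,"y":0,"z":0,"rx":0,"ry":0,"rz":0,"fingers":75}
  grip_force: 20

```text
time_s: 4.4
eef_pos: [477.6, -167.9, 45.7]
tcp_rot: [[-0.314, 0.95, 0.0], [0.95, 0.314, -0.002], [-0.002, -0.0, -1.0]]
ft_force: [1.5, -2.3, 2.8]
opening: 0.704
```

```bash
python3 -c "
from h import *
take('top','top2');take('scene','scene2')
go(477,-167,45,108.4)
a=cv2.imread('pics/top2.png');b=cv2.imread('pics/scene2.png')
cv2.imwrite('pics/c5.png',np.hstack([cv2.resize(a[170:310,200:340],None,fx=2.8,fy=2.8,interpolation=3),cv2.resize(b[130:270,160:300],None,fx=2.8,fy=2.8,interpolation=3)]))"
```

```text
t 4.5 pos [ 477.6 -167.9   45.6] toolx yaw 108.28 tilt 0.1 open 0.7 F [ 1.3 -3.   3.3]
shift [ 1.  -0.3  0.6] turn [-0.0001  0.0018 -0.0022]
```

View pics/c5.png

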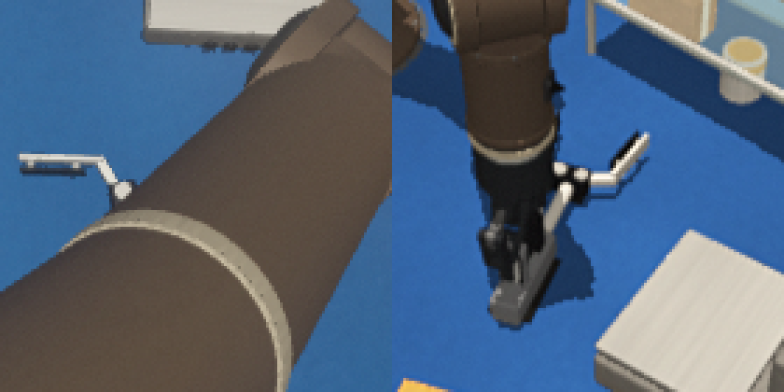

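Emit:
servo_tool:
  motion:
    - {"x":0,"y":0,"z":0,"rx":0,"ry":0,"rz":0,"fingers":80}
    - {"x":0,"y":0,"z":0,"rx":0,"ry":0,"rz":0,"fingers":87}
    - {"x":0,"y":0,"z":0,"rx":0,"ry":0,"rz":0,"fingers":87}
    - {"x":0,"y":0,"z":0,"rx":0,"ry":0,"rz":0,"fingers":87}
    - {"x":0,"y":1,"z":0,"rx":0,"ry":0,"rz":0.01,"fingers":87}
    - {"x":0,"y":4,"z":0,"rx":0,"ry":0,"rz":0.03,"fingers":87}
    - {"x":0,"y":9,"z":0,"rx":0,"ry":0,"rz":0.06,"fingers":87}
    - {"x":0,"y":15,"z":0,"rx":0,"ry":0,"rz":0.09,"fingers":87}
    - {"x":0,"y":21,"z":0,"rx":0,"ry":0,"rz":0.12,"fingers":87}
    - {"x":0,"y":26,"z":0,"rx":0,"ry":0,"rz":0.14,"fingers":87}
    - {"x":0,"y":29,"z":0,"rx":0,"ry":0,"rz":0.15,"fingers":87}
    - {"x":0,"y":30,"z":0,"rx":0,"ry":0,"rz":0.16,"fingers":87}

```text
time_s: 5.7
eef_pos: [506.3, -159.0, 46.1]
tcp_rot: [[-0.158, 0.987, 0.001], [0.987, 0.158, -0.002], [-0.002, 0.0, -1.0]]
ft_force: [-1.7, -2.6, 8.7]
opening: 0.658
```

```bash
python3 -c "
from h import *
take('top','top3');take('scene','scene3')
go(524.3,-151.3,45.5,95)
a=cv2.imread('pics/top3.png');b=cv2.imread('pics/scene3.png')
cv2.imwrite('pics/c6.png',np.hstack([cv2.resize(a[170:310,200:340],None,fx=2.8,fy=2.8,interpolation=3),cv2.resize(b[130:270,160:300],None,fx=2.8,fy=2.8,interpolation=3)]))"
```

```text
t 5.8 pos [ 506.2 -159.    46.1] toolx yaw 99.1 tilt 0.13 open 0.662 F [-0.9 -2.7  8.9]
shift [ 4.7 19.1  0.6] turn [0.0005 0.0023 0.0715]
```

View pics/c6.png

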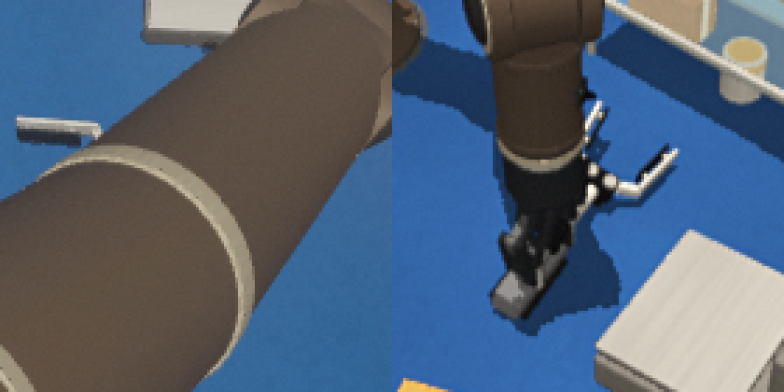

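Emit:
servo_tool:
  motion:
    - {"x":1,"y":4,"z":-0.5,"rx":0,"ry":0,"rz":0.01,"fingers":87}
    - {"x":2,"y":9,"z":-0.5,"rx":0,"ry":0,"rz":0.03,"fingers":87}
    - {"x":3,"y":14,"z":-0.5,"rx":0,"ry":0,"rz":0.05,"fingers":87}
    - {"x":4,"y":17,"z":-0.5,"rx":0,"ry":0,"rz":0.065,"fingers":87}
    - {"x":4.5,"y":19,"z":-0.5,"rx":0,"ry":0,"rz":0.072,"fingers":87}
    - {"x":4.5,"y":19,"z":-0.5,"rx":0,"ry":0,"rz":0.072,"fingers":87}
    - {"x":4.5,"y":19,"z":-0.5,"rx":0,"ry":0,"rz":0.072,"fingers":87}

```text
time_s: 6.5
eef_pos: [524.0, -151.0, 46.3]
tcp_rot: [[-0.087, 0.996, 0.0], [0.996, 0.087, -0.002], [-0.002, -0.0, -1.0]]
ft_force: [-1.0, -1.8, 0.5]
opening: 0.659
```

```bash
python3 - <<'E'
from h import *
take('top','top4');take('scene','scene4')
go(507.7,38,45.5,95)
s=get_state();p=s['eef_pos'];R=s['tcp_rot'];d=R[:2,0];d=d/np.linalg.norm(d);l=np.array([-d[1],d[0]])
g=p[:2]+2*d
np.set_printoptions(precision=1,suppress=True)
a=cv2.resize(cv2.imread('pics/top4.png'),None,fx=4,fy=4,interpolation=2);b=cv2.resize(cv2.imread('pics/scene4.png'),None,fx=4,fy=4,interpolation=2)
th=.1
def jaw(sg):
    out=[]
    # pad inner points at pivot+58 & tips
    return out
for q in [(-57,17,36),(-57,-17,36),(53,17,36),(53,-17,36),(195,0,32),(150,0,36),(124,0,36),(195,34,43),(195,-34,43),(234,55,43),(234,-55,43)]:
    w=np.r_[g+q[0]*d+q[1]*l,q[2]]
    for n,im in(('top',a),('scene',b)):
        u,v=proj(n,w); cv2.circle(im,(int(4*u+2),int(4*v+2)),3,(0,0,255),-1)
cv2.imwrite('pics/c7.png',np.hstack([a[700:1200,660:1060],b[480:980,760:1160]]))
E
```

```text
t 6.6 pos [ 524.  -151.1   46.4] toolx yaw 94.99 tilt 0.09 open 0.662 F [-0.7 -1.2 -0.5]
shift [189.8   0.2   0.6] turn [ 0.0001  0.0016 -0.0002]
```

View pics/c7.png

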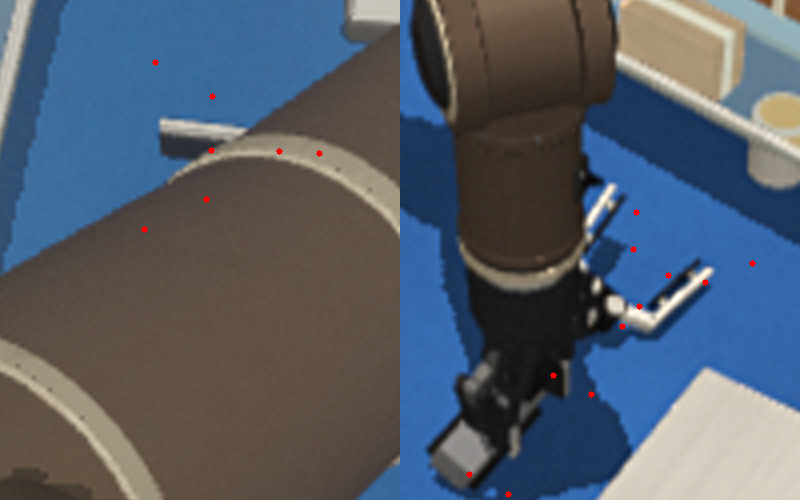

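```bash
python3 - <<'E'
from h import *
np.set_printoptions(precision=1,suppress=True)
b=cv2.resize(cv2.imread('pics/scene4.png'),None,fx=8,fy=8,interpolation=3)
s=get_state();p=s['eef_pos'];R=s['tcp_rot']
for q,c in [((0,0,0),(0,0,255)),((28,0,0),(0,255,255)),((-28,0,0),(255,0,255)),((28,0,-20),(0,255,255)),((-28,0,-20),(255,0,255))]:
    u,v=proj('scene',p+R@np.array(q)); cv2.circle(b,(int(8*u+4),int(8*v+4)),4,c,-1)
cv2.imwrite('pics/c8.png',b[1350:1950,1560:2360])
W=world('scene',np.load('pics/scene4.npy'))
for n,u,v in [('right tip',(760+710-400)/4,(480+270)/4),('house rear',(760+60)/4,(480+455)/4)]: print(n,W[int(v),int(u)])
E
```

```text
right tip [524.8  79.5  21.8]
house rear [ 500.7 -201.6   45. ]
```

View pics/c8.png

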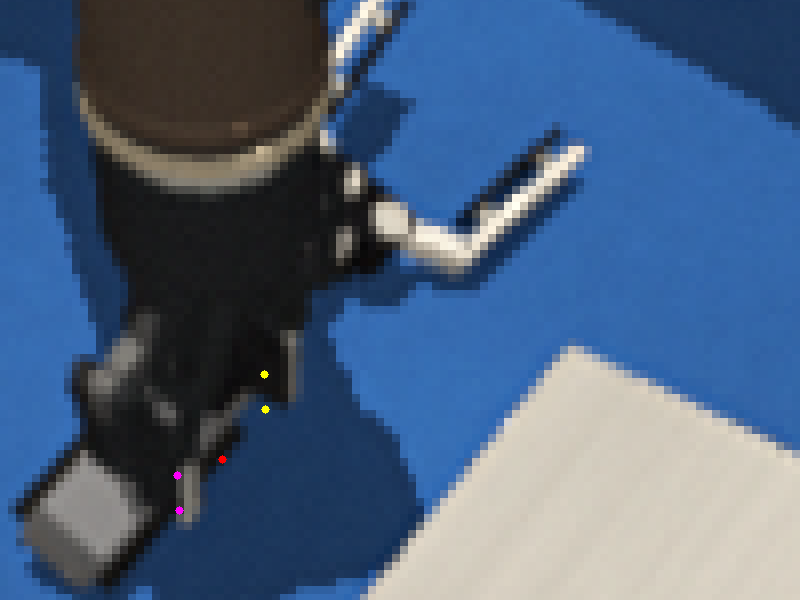

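```bash
python3 - <<'E'
from h import *
np.set_printoptions(precision=1,suppress=True)
def f(x,y,z): return ray('scene',(1560+x)/8-.5,(1350+y)/8-.5,z)
for n,x,y,z in [('housing rear L',25,515,36),('housing rear R',100,552,36),('hous edge R far',150,512,36),('hous L far',85,452,36),('pivL',352,180,41),('pivR',388,220,41),('tipR',585,150,43)]: print(n,f(x,y,z))
# same on the start image for check
b=cv2.resize(cv2.imread('pics/scene0.png'),None,fx=8,fy=8,interpolation=3)
cv2.imwrite('pics/c9.png',b[1330:1990,1500:2100])
E
```

```text
housing rear L [ 477.9 -208.6   36. ]
housing rear R [ 510.4 -204.8   36. ]
hous edge R far [ 513. -180.   36.]
hous L far [ 475.9 -173.2   36. ]
pivL [472.1  -6.1  41. ]
pivR [496.6 -14.8  41. ]
tipR [537.2  62.9  43. ]
```

View pics/c9.png

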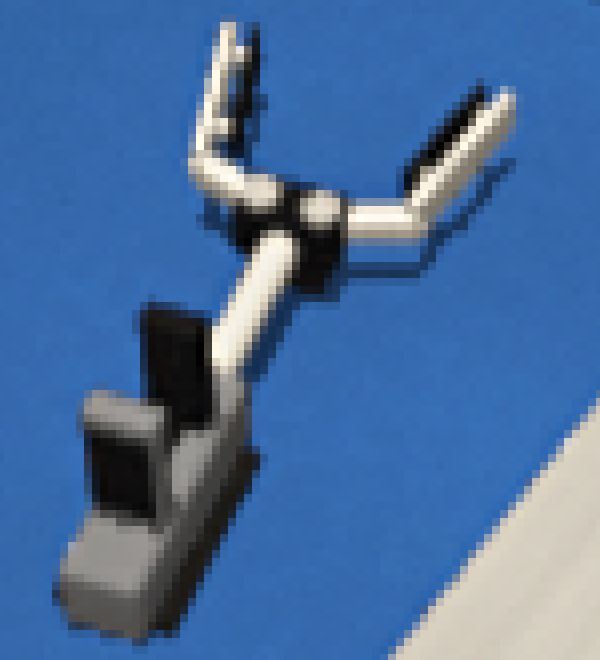

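Emit:
servo_tool:
  motion:
    - {"x":0,"y":0,"z":0,"rx":0,"ry":0,"rz":0,"fingers":30}
    - {"x":0,"y":0,"z":0,"rx":0,"ry":0,"rz":0,"fingers":10}
    - {"x":0,"y":0,"z":0,"rx":0,"ry":0,"rz":0,"fingers":0}
    - {"x":0,"y":-2,"z":0,"rx":0,"ry":0,"rz":0,"fingers":0}
    - {"x":0,"y":-8,"z":0,"rx":0,"ry":0,"rz":0,"fingers":0}
    - {"x":0,"y":-16,"z":0,"rx":0,"ry":0,"rz":0,"fingers":0}
    - {"x":0,"y":-24,"z":0,"rx":0,"ry":0,"rz":0,"fingers":0}
    - {"x":0,"y":-29,"z":0,"rx":0,"ry":0,"rz":0,"fingers":0}
    - {"x":0,"y":-30,"z":0,"rx":0,"ry":0,"rz":0,"fingers":0}
    - {"x":0,"y":-30,"z":0,"rx":0,"ry":0,"rz":0,"fingers":0}

```text
time_s: 7.6
eef_pos: [494.0, -153.7, 46.5]
tcp_rot: [[-0.087, 0.996, 0.001], [0.996, 0.087, -0.001], [-0.002, 0.0, -1.0]]
ft_force: [-0.3, 0.6, -0.2]
opening: 1.003
```

```bash
python3 - <<'E'
from h import *
take('top','top5');take('scene','scene5')
go(491,-150,45.5,94)
s=get_state();p=s['eef_pos'];R=s['tcp_rot'];d=R[:2,0];d=d/np.linalg.norm(d);l=np.array([-d[1],d[0]])
b=cv2.resize(cv2.imread('pics/scene5.png'),None,fx=6,fy=6,interpolation=3)
for q in [(-57,17,36),(-57,-17,36),(53,17,36),(53,-17,36),(195,0,32),(137,13.5,41),(137,-13.5,41),(234,55,43),(234,-55,43),(30,-13,93),(30,13,93),(-30,15,93),(-30,-15,93),(-30,-15,39),(30,-13,39)]:
    w=np.r_[p[:2]+q[0]*d+q[1]*l,q[2]]
    u,v=proj('scene',w); cv2.circle(b,(int(6*u+3),int(6*v+3)),3,(0,0,255),-1)
cv2.imwrite('pics/c10.png',b[900:1500,1100:1800])
E
```

```text
t 7.7 pos [ 494.4 -153.6   46.5] toolx yaw 95.0 tilt 0.1 open 1.003 F [0.1 0.4 0.5]
shift [ 3.9 -3.1  0.9] turn [0.0005 0.0017 0.0175]
```

View pics/c10.png

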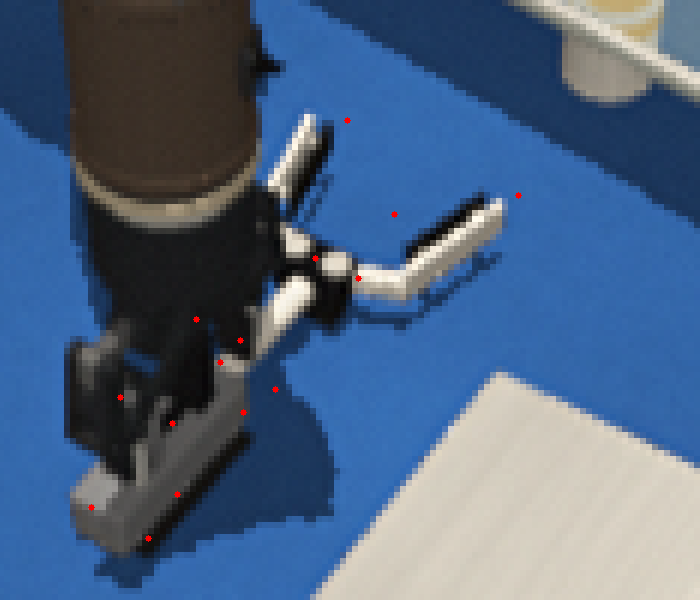

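Emit:
servo_tool:
  motion:
    - {"x":1,"y":-4,"z":0,"rx":0,"ry":0,"rz":0,"fingers":0}
    - {"x":2,"y":-9,"z":0,"rx":0,"ry":0,"rz":0,"fingers":0}
    - {"x":2.5,"y":-12,"z":0,"rx":0,"ry":0,"rz":0,"fingers":20}
    - {"x":2.5,"y":-12,"z":0,"rx":0,"ry":0,"rz":0,"fingers":50}
    - {"x":2.5,"y":-12,"z":0,"rx":0,"ry":0,"rz":0,"fingers":70}
    - {"x":2.5,"y":-12,"z":-1,"rx":0,"ry":0,"rz":0,"fingers":80}
    - {"x":2.5,"y":-12,"z":-2,"rx":0,"ry":0,"rz":0,"fingers":90}
    - {"x":2.5,"y":-12,"z":-2.5,"rx":0,"ry":0,"rz":0,"fingers":91}
    - {"x":2.5,"y":-12,"z":-2.5,"rx":0,"ry":0,"rz":0,"fingers":91}
    - {"x":2.5,"y":-12,"z":-2.5,"rx":0,"ry":0,"rz":0,"fingers":91}

```text
time_s: 8.7
eef_pos: [482.0, -151.8, 48.7]
tcp_rot: [[-0.088, 0.996, -0.0], [0.996, 0.088, -0.001], [-0.001, -0.0, -1.0]]
ft_force: [0.6, 1.2, -3.9]
opening: 0.648
```

```bash
cat >> h.py <<'E'
def ov(tag,w,box=(900,1500,1100,1800),cam='scene',adv=None):
    take(cam,tag)
    s=get_state();p=s['eef_pos'];R=s['tcp_rot'];d=R[:2,0];d=d/np.linalg.norm(d);l=np.array([-d[1],d[0]])
    g=p[:2]+d*(w/2 if adv is None else adv)
    b=cv2.resize(cv2.imread(f'pics/{tag}.png'),None,fx=6,fy=6,interpolation=3)
    a=.025*w; o=65-97*np.sin(a)
    for q in [(-57,17,36),(-57,-17,36),(53,-17,36),(195,0,32),(137,13.5,41),(137,-13.5,41),(234,o,43),(234,-o,43),(-30,15,93),(-30,-15,93)]:
        u,v=proj(cam,np.r_[g+q[0]*d+q[1]*l,q[2]]); cv2.circle(b,(int(6*u+3),int(6*v+3)),3,(0,0,255),-1)
    cv2.imwrite(f'pics/{tag}z.png',b[box[0]:box[1],box[2]:box[3]])
    print('grip model',g.round(1))
E
python3 - <<'E'
from h import *
ov('s6',5); go(482,-152,46,89)
E
```

```text
grip model [ 481.8 -149.4]
t 8.75 pos [ 482.  -151.9   48.7] toolx yaw 95.02 tilt 0.08 open 0.648 F [ 0.   0.6 -5.3]
shift [-0.1 -0.   2.7] turn [-1.000e-04  1.400e-03  1.051e-01]
```

View pics/s6z.png

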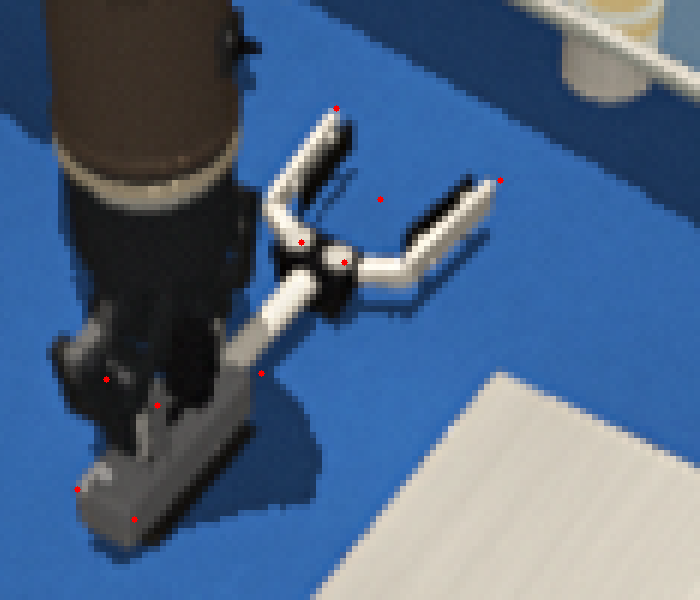

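Emit:
servo_tool:
  motion:
    - {"x":0,"y":0,"z":0.5,"rx":0,"ry":0,"rz":0.01,"fingers":91}
    - {"x":0,"y":0,"z":0.5,"rx":0,"ry":0,"rz":0.03,"fingers":91}
    - {"x":0,"y":0,"z":0.5,"rx":0,"ry":0,"rz":0.05,"fingers":91}
    - {"x":0,"y":0,"z":0.5,"rx":0,"ry":0,"rz":0.07,"fingers":91}
    - {"x":0,"y":0,"z":0.5,"rx":0,"ry":0,"rz":0.09,"fingers":91}
    - {"x":0,"y":0,"z":0.5,"rx":0,"ry":0,"rz":0.1,"fingers":91}
    - {"x":0,"y":0,"z":0.5,"rx":0,"ry":0,"rz":0.105,"fingers":91}
    - {"x":0,"y":0,"z":0.5,"rx":0,"ry":0,"rz":0.105,"fingers":91}

```text
time_s: 9.55
eef_pos: [482.0, -151.7, 48.2]
tcp_rot: [[0.017, 1.0, -0.0], [1.0, -0.017, -0.001], [-0.001, -0.0, -1.0]]
ft_force: [-1.2, 0.5, -1.3]
opening: 0.646
```

```bash
python3 - <<'E'
from h import *
ov('s7',5); go(485.5,38,46,89)
E
```

```text
grip model [ 482.1 -149.3]
t 9.6 pos [ 482.1 -151.8   48.2] toolx yaw 89.01 tilt 0.07 open 0.645 F [-1.3  0.6 -3. ]
shift [189.8   0.2   1.9] turn [0.     0.0013 0.0003]
```

View pics/s7z.png

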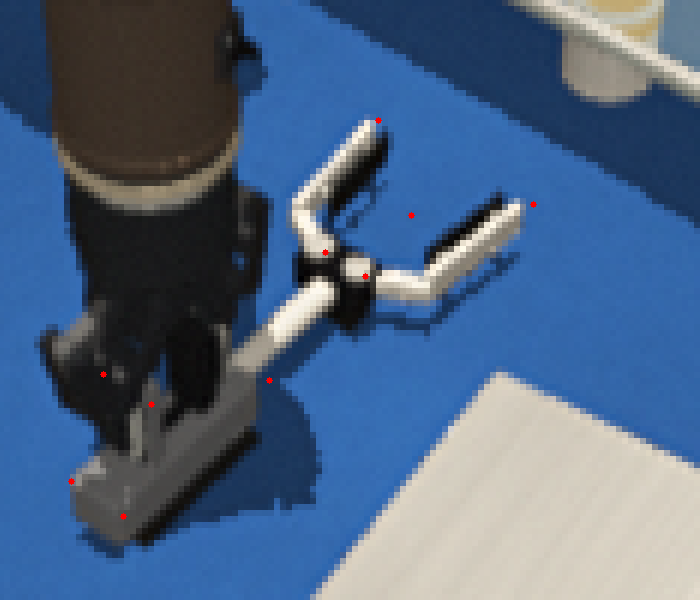

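Emit:
servo_tool:
  motion:
    - {"x":1,"y":0,"z":0,"rx":0,"ry":0,"rz":0.01,"fingers":91}
    - {"x":3,"y":0,"z":0,"rx":0,"ry":0,"rz":0.02,"fingers":91}
    - {"x":7,"y":0,"z":0,"rx":0,"ry":0,"rz":0.026,"fingers":91}
    - {"x":13,"y":0,"z":0,"rx":0,"ry":0,"rz":0.026,"fingers":91}
    - {"x":21,"y":0,"z":0,"rx":0,"ry":0,"rz":0.026,"fingers":91}
    - {"x":31,"y":0.5,"z":0,"rx":0,"ry":0,"rz":0.026,"fingers":91}
    - {"x":42,"y":0.5,"z":0,"rx":0,"ry":0,"rz":0.026,"fingers":91}
    - {"x":53,"y":1,"z":0,"rx":0,"ry":0,"rz":0.026,"fingers":91}
    - {"x":63,"y":1,"z":0,"rx":0,"ry":0,"rz":0.026,"fingers":91}
    - {"x":71,"y":1,"z":0,"rx":0,"ry":0,"rz":0.026,"fingers":91}
    - {"x":76,"y":1,"z":0,"rx":0,"ry":0,"rz":0.026,"fingers":91}
    - {"x":78,"y":1,"z":0,"rx":0,"ry":0,"rz":0.026,"fingers":91}

```text
time_s: 10.8
eef_pos: [484.5, -73.2, 48.1]
tcp_rot: [[0.043, 0.999, 0.0], [0.999, -0.043, -0.001], [-0.001, 0.0, -1.0]]
ft_force: [-0.5, -2.8, -1.0]
opening: 0.646
```

```bash
python3 - <<'E'
from h import *
ov('s8',5,(700,1400,1200,2000)); go(486,38,46,89)
ov('t8',5,(1000,1700,700,1300),'top')
E
```

```text
grip model [484.6 -70.6]
t 10.85 pos [484.5 -73.1  48.1] toolx yaw 87.56 tilt 0.06 open 0.647 F [-0.7  1.2 -2.2]
shift [111.1  -3.2   2. ] turn [ 0.0001  0.001  -0.0252]
grip model [484.5 -70.7]
```

View pics/s8z.png

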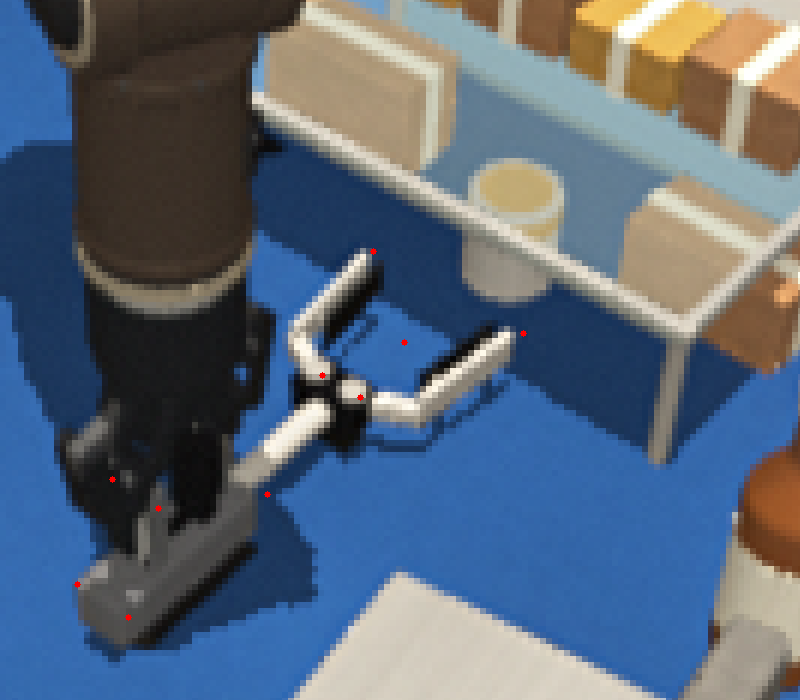

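View pics/t8.png

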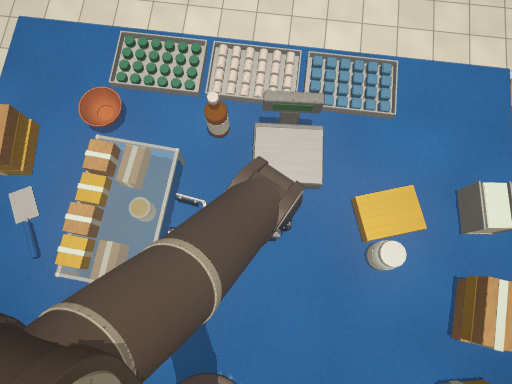

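```bash
python3 - <<'E'
from h import *
a=cv2.imread('pics/t8.png')
cv2.imwrite('pics/t8y.png',cv2.resize(a[140:260,100:230],None,fx=6,fy=6,interpolation=3))
E
```

```text
(no output)
```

View pics/t8y.png

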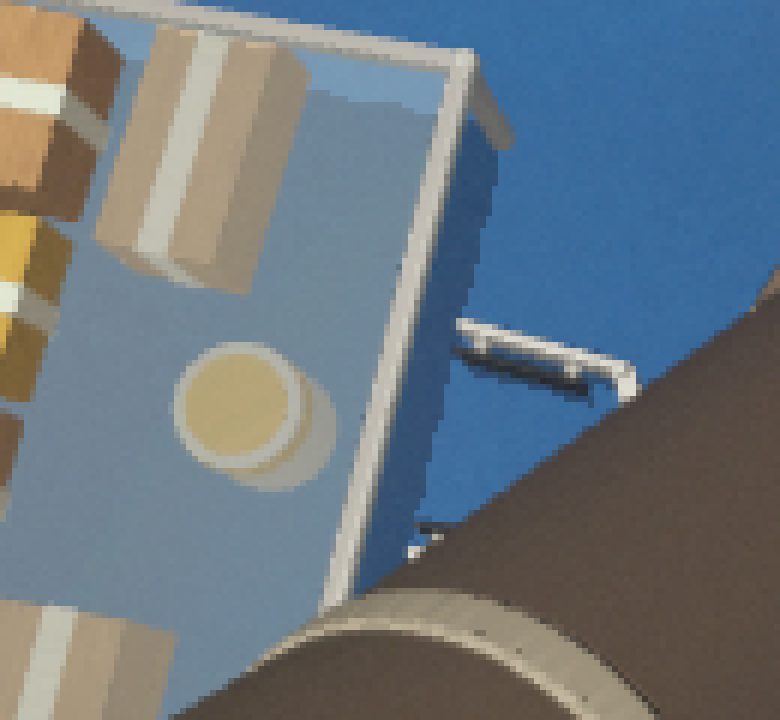

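```bash
python3 - <<'E'
from h import *
a=cv2.imread('pics/s8.png')
cv2.imwrite('pics/s8y.png',cv2.resize(a[140:200,240:340],None,fx=8,fy=8,interpolation=3))
E
```

```text
(no output)
```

View pics/s8y.png

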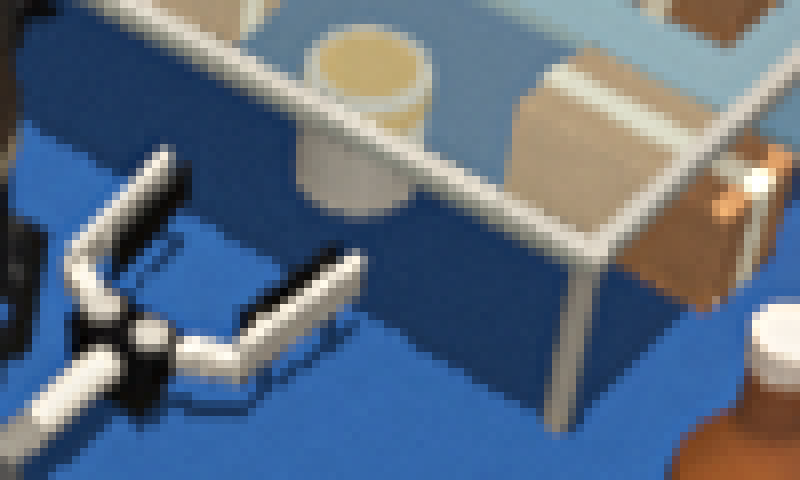

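```bash
python3 - <<'E'
from h import *
np.set_printoptions(precision=1,suppress=True)
for z in (32,37,43):
    r1=ray('top',176.5-.5,193.7-.5,z);l1=ray('top',168.7-.5,232-.5,z);r2=ray('scene',285.25-.5,172.25-.5,z);l2=ray('scene',261.25-.5,159-.5,z)
    print(z,'R',r1[:2],r2[:2],'L',l1[:2],l2[:2],'mid',(r1+l1)[:2]/2,(r2+l2)[:2]/2)
print('tin',ray('top',100+239/6-.5,140+406/6-.5,64),ray('scene',240+368/8-.5,140+63/8-.5,64), 'bottom front')
W=world('top',np.load('pics/t8.npy'))
E
```

```text
32 R [543.3 161.6] [536.5 167.3] L [440.  164.3] [433.2 172.3] mid [491.7 163. ] [484.9 169.8]
37 R [542.3 160.5] [539.  162.5] L [439.5 163.1] [436.3 167.5] mid [490.9 161.8] [487.7 165. ]
43 R [541.  159.1] [542.1 156.9] L [438.9 161.7] [440.  161.8] mid [490.  160.4] [491.1 159.4]
tin [488.9 240.7  64. ] [487.5 242.5  64. ] bottom front
```

Emit:
servo_tool:
  motion:
    - {"x":1,"y":0,"z":0,"rx":0,"ry":0,"rz":0,"fingers":91}
    - {"x":4,"y":-0.2,"z":0,"rx":0,"ry":0,"rz":0,"fingers":91}
    - {"x":9,"y":-0.5,"z":0,"rx":0,"ry":0,"rz":0,"fingers":91}
    - {"x":16,"y":-0.8,"z":0,"rx":0,"ry":0,"rz":0,"fingers":91}
    - {"x":24,"y":-1.2,"z":0,"rx":0,"ry":0,"rz":0,"fingers":91}
    - {"x":32,"y":-1.6,"z":0,"rx":0,"ry":0,"rz":0,"fingers":91}
    - {"x":40,"y":-2,"z":0,"rx":0,"ry":0,"rz":0,"fingers":91}
    - {"x":48,"y":-2.5,"z":0,"rx":0,"ry":0,"rz":0,"fingers":91}
    - {"x":55,"y":-2.8,"z":0,"rx":0,"ry":0,"rz":0,"fingers":91}
    - {"x":60,"y":-3,"z":0,"rx":0,"ry":0,"rz":0,"fingers":91}
    - {"x":62,"y":-3.2,"z":0,"rx":0,"ry":0,"rz":0,"fingers":91}
    - {"x":62,"y":-3.2,"z":0,"rx":0,"ry":0,"rz":0,"fingers":91}

```text
time_s: 12.1
eef_pos: [483.9, -10.3, 48.1]
tcp_rot: [[0.042, 0.999, -0.0], [0.999, -0.042, -0.0], [-0.0, -0.0, -1.0]]
ft_force: [0.5, 1.1, 0.2]
opening: 0.643
```

```bash
cat > look.py <<'E'
import sys
from h import *
k=sys.argv[1]
go(486,38,48,88)
take('top','t'+k);take('scene','s'+k)
a=cv2.imread(f'pics/t{k}.png'); cv2.imwrite(f'pics/t{k}y.png',cv2.resize(a[140:240,110:240],None,fx=6,fy=6,interpolation=3))
a=cv2.imread(f'pics/s{k}.png'); cv2.imwrite(f'pics/s{k}y.png',cv2.resize(a[115:190,240:340],None,fx=8,fy=8,interpolation=3))
E
python3 look.py 9
```

```text
t 12.1 pos [483.9 -10.3  48.1] toolx yaw 87.58 tilt 0.01 open 0.643 F [0.5 1.1 0.2]
shift [48.4  0.   0. ] turn [-0.0001  0.0001 -0.0072]
```

View pics/t9y.png

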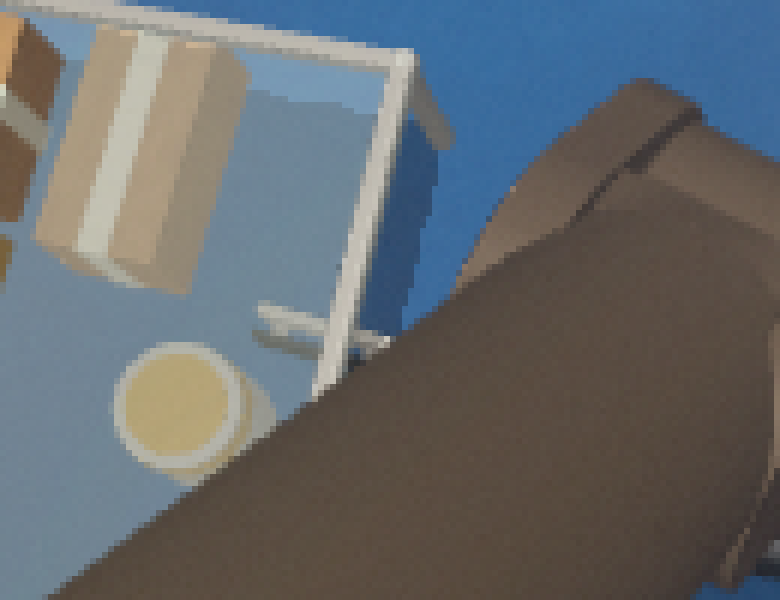

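View pics/s9y.png

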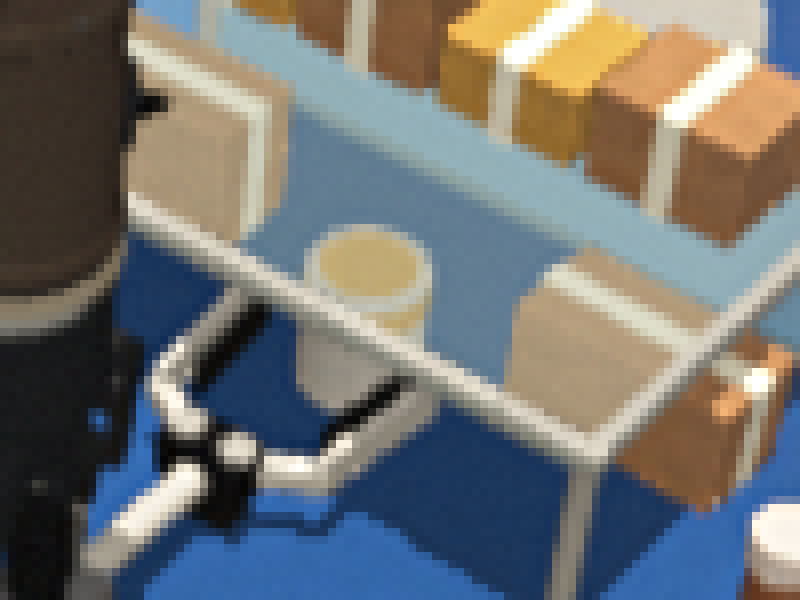

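```bash
python3 - <<'E'
from h import *
np.set_printoptions(precision=1,suppress=True)
print('tipR top',ray('top',110+258/6-.5,140+306/6-.5,42),'tin',ray('top',110+179/6-.5,140+406/6-.5,64))
print('scene pivots',ray('scene',240+190/8-.5,115+415/8-.5,41),ray('scene',240+237/8-.5,115+452/8-.5,41),'tin',ray('scene',240+368/8-.5,115+264/8-.5,64))
print('old pivots', ray('scene',240+105/8-.5,140+295/8-.5,41),ray('scene',240+150/8-.5,140+335/8-.5,41))
print('carton b near', ray('top',110+190/6-.5,140+295/6-.5,0))
E
```

```text
tipR top [540.6 222.1  42. ] tin [488.9 240.7  64. ]
scene pivots [468.7 136.2  41. ] [497.5 129.6  41. ] tin [487.9 242.   64. ]
old pivots [468.9  74.7  41. ] [497.3  67.   41. ]
carton b near [550.4 266.6   0. ]
```

Emit:
servo_tool:
  motion:
    - {"x":1,"y":0,"z":0,"rx":0,"ry":0,"rz":0,"fingers":91}
    - {"x":4,"y":-0.2,"z":0,"rx":0,"ry":0,"rz":0,"fingers":91}
    - {"x":9,"y":-0.4,"z":0,"rx":0,"ry":0,"rz":0,"fingers":91}
    - {"x":15,"y":-0.6,"z":0,"rx":0,"ry":0,"rz":0,"fingers":91}
    - {"x":21,"y":-0.9,"z":0,"rx":0,"ry":0,"rz":0,"fingers":91}
    - {"x":27,"y":-1.1,"z":0,"rx":0,"ry":0,"rz":0,"fingers":91}
    - {"x":33,"y":-1.4,"z":0,"rx":0,"ry":0,"rz":0,"fingers":91}
    - {"x":39,"y":-1.6,"z":0,"rx":0,"ry":0,"rz":0,"fingers":91}
    - {"x":44,"y":-1.9,"z":0,"rx":0,"ry":0,"rz":0,"fingers":91}
    - {"x":48,"y":-2,"z":0,"rx":0,"ry":0,"rz":0,"fingers":91}
    - {"x":50,"y":-2,"z":0,"rx":0,"ry":0,"rz":0,"fingers":91}
    - {"x":50,"y":-2,"z":0,"rx":0,"ry":0,"rz":0,"fingers":91}

```text
time_s: 13.4
eef_pos: [484.0, 40.3, 48.0]
tcp_rot: [[0.042, 0.999, -0.0], [0.999, -0.042, 0.001], [0.001, -0.0, -1.0]]
ft_force: [-0.2, -0.1, 1.1]
opening: 0.65
```

```bash
python3 look.py 10
```

```text
t 13.4 pos [484.   40.3  48. ] toolx yaw 87.62 tilt 0.04 open 0.65 F [-0.2 -0.1  1.1]
shift [-2.2  2.1  0. ] turn [-0.0004 -0.0006 -0.0067]
```

View pics/t10y.png

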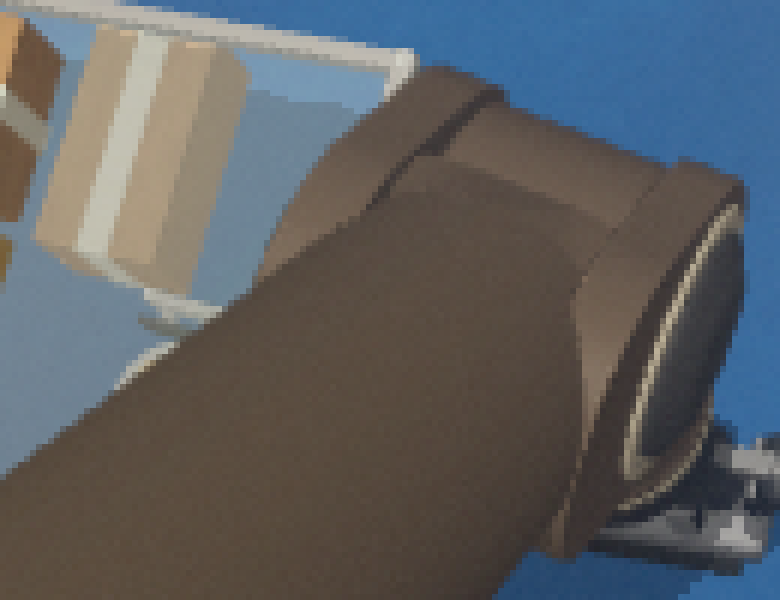

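View pics/s10y.png

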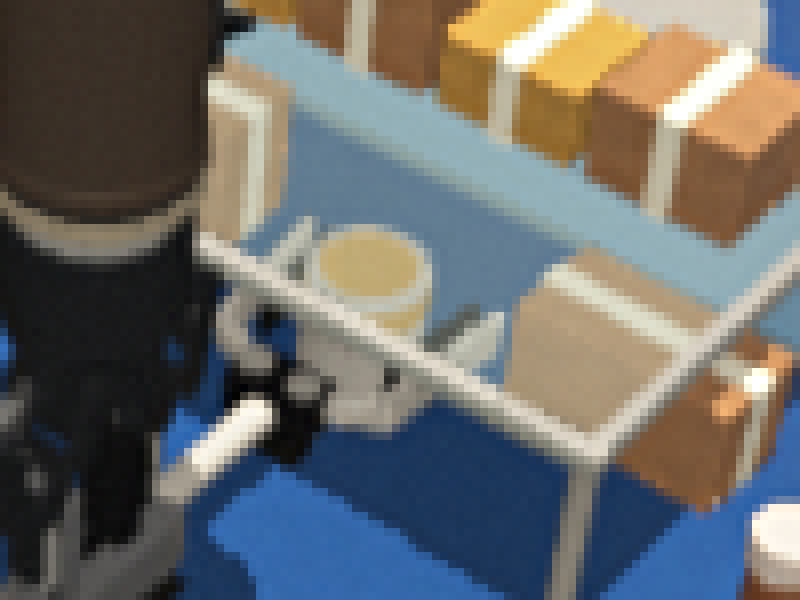

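Emit:
servo_tool:
  motion:
    - {"x":0,"y":0,"z":0,"rx":0,"ry":0,"rz":0,"fingers":94}
    - {"x":0,"y":0,"z":-0.3,"rx":0,"ry":0,"rz":0,"fingers":97}
    - {"x":0,"y":0,"z":-0.5,"rx":0,"ry":0,"rz":0,"fingers":100}
    - {"x":0,"y":0,"z":-0.8,"rx":0,"ry":0,"rz":0,"fingers":102}
    - {"x":0,"y":0,"z":-1,"rx":0,"ry":0,"rz":0,"fingers":104}
    - {"x":0,"y":0,"z":-1,"rx":0,"ry":0,"rz":0,"fingers":106}
    - {"x":0,"y":0,"z":-1,"rx":0,"ry":0,"rz":0,"fingers":108}
    - {"x":0,"y":0,"z":-1,"rx":0,"ry":0,"rz":0,"fingers":109}
    - {"x":0,"y":0,"z":-1,"rx":0,"ry":0,"rz":0,"fingers":109}
    - {"x":0,"y":0,"z":-1,"rx":0,"ry":0,"rz":0,"fingers":109}
  grip_force: 20

```text
time_s: 14.5
eef_pos: [484.1, 40.1, 49.1]
tcp_rot: [[0.042, 0.999, -0.0], [0.999, -0.042, 0.001], [0.001, -0.0, -1.0]]
ft_force: [0.3, -4.1, 2.8]
opening: 0.578
```

```bash
python3 look.py 11
```

```text
t 14.5 pos [484.1  40.1  49.1] toolx yaw 87.6 tilt 0.04 open 0.578 F [ 0.3 -4.1  2.8]
shift [-2.   2.   1.1] turn [-0.0001 -0.0008 -0.007 ]
```

View pics/s11y.png

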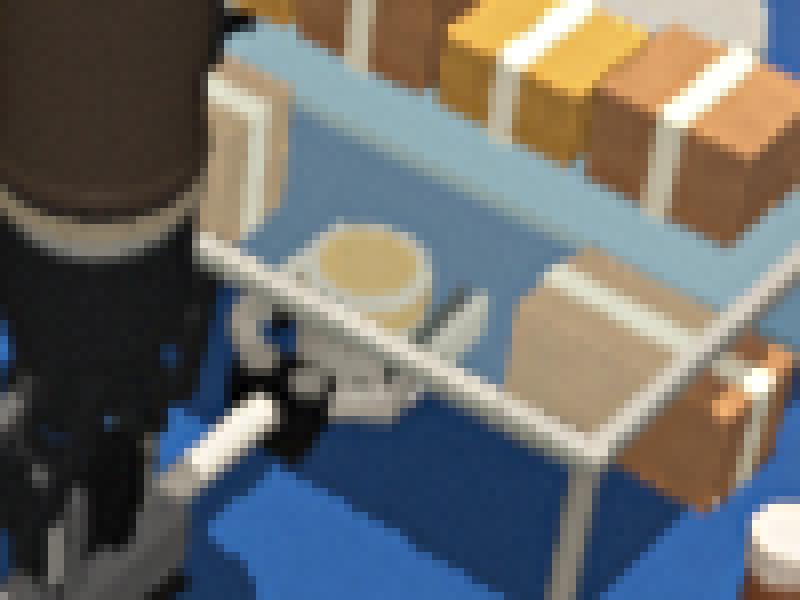

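Emit:
servo_tool:
  motion:
    - {"x":0,"y":0,"z":0,"rx":0,"ry":0,"rz":0,"fingers":111}
    - {"x":0,"y":0,"z":0,"rx":0,"ry":0,"rz":0,"fingers":112}
    - {"x":0,"y":0,"z":-0.2,"rx":0,"ry":0,"rz":0,"fingers":113}
    - {"x":0,"y":0,"z":-0.2,"rx":0,"ry":0,"rz":0,"fingers":113}
    - {"x":0,"y":0,"z":-0.2,"rx":0,"ry":0,"rz":0,"fingers":113}

```text
time_s: 15.1
eef_pos: [484.1, 40.2, 49.3]
tcp_rot: [[0.042, 0.999, -0.0], [0.999, -0.042, 0.001], [0.001, -0.0, -1.0]]
ft_force: [0.2, -3.9, 0.5]
opening: 0.572
```

Emit:
servo_tool:
  motion:
    - {"x":-0.5,"y":0,"z":0,"rx":0,"ry":0,"rz":0,"fingers":113}
    - {"x":-2,"y":0,"z":0,"rx":0,"ry":0,"rz":0,"fingers":113}
    - {"x":-4,"y":0,"z":0,"rx":0,"ry":0,"rz":0,"fingers":113}
    - {"x":-7,"y":0,"z":0,"rx":0,"ry":0,"rz":0,"fingers":113}
    - {"x":-11,"y":0,"z":0,"rx":0,"ry":0,"rz":0,"fingers":113}
    - {"x":-15,"y":0,"z":0,"rx":0,"ry":0,"rz":0,"fingers":113}
    - {"x":-19,"y":0,"z":0,"rx":0,"ry":0,"rz":0,"fingers":113}
    - {"x":-23,"y":0,"z":0,"rx":0,"ry":0,"rz":0,"fingers":113}
    - {"x":-27,"y":0,"z":0,"rx":0,"ry":0,"rz":0,"fingers":113}
    - {"x":-30,"y":0,"z":0,"rx":0,"ry":0,"rz":0,"fingers":113}
    - {"x":-32,"y":0,"z":0,"rx":0,"ry":0,"rz":0,"fingers":113}
    - {"x":-32,"y":0,"z":0,"rx":0,"ry":0,"rz":0,"fingers":113}

```text
time_s: 16.3
eef_pos: [482.9, 9.7, 49.4]
tcp_rot: [[0.04, 0.999, -0.0], [0.999, -0.04, 0.002], [0.002, -0.0, -1.0]]
ft_force: [-0.2, 5.9, 3.2]
opening: 0.567
```

```bash
python3 look.py 12
```

```text
t 16.3 pos [482.9   9.7  49.4] toolx yaw 87.71 tilt 0.14 open 0.567 F [-0.2  5.9  3.2]
shift [28.4  2.   1.4] turn [-0.0002 -0.0025 -0.0051]
```

View pics/s12y.png

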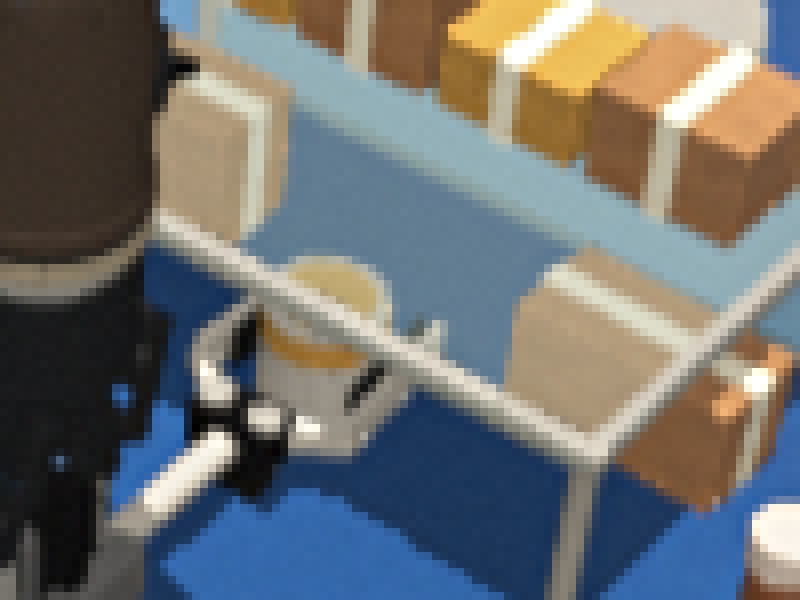

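Emit:
servo_tool:
  motion:
    - {"x":-1,"y":0,"z":0,"rx":0,"ry":0,"rz":0,"fingers":113}
    - {"x":-4,"y":0,"z":0,"rx":0,"ry":0,"rz":0,"fingers":113}
    - {"x":-9,"y":0,"z":0,"rx":0,"ry":0,"rz":0,"fingers":113}
    - {"x":-15,"y":0,"z":0,"rx":0,"ry":0,"rz":0,"fingers":113}
    - {"x":-22,"y":0,"z":0,"rx":0,"ry":0,"rz":0,"fingers":113}
    - {"x":-30,"y":0,"z":0,"rx":0,"ry":0,"rz":0,"fingers":113}
    - {"x":-38,"y":0,"z":0,"rx":0,"ry":0,"rz":0,"fingers":113}
    - {"x":-46,"y":0,"z":0,"rx":0,"ry":0,"rz":0,"fingers":113}
    - {"x":-54,"y":0,"z":0,"rx":0,"ry":0,"rz":0,"fingers":113}
    - {"x":-62,"y":0,"z":0,"rx":0,"ry":0,"rz":0,"fingers":113}
    - {"x":-70,"y":0,"z":0,"rx":0,"ry":0,"rz":0,"fingers":113}
    - {"x":-78,"y":0,"z":0,"rx":0,"ry":0,"rz":0,"fingers":113}

```text
time_s: 17.6
eef_pos: [480.1, -67.1, 49.4]
tcp_rot: [[0.038, 0.999, 0.0], [0.999, -0.038, 0.004], [0.004, -0.0, -1.0]]
ft_force: [-0.2, 8.1, 5.9]
opening: 0.563
```

Emit:
servo_tool:
  motion:
    - {"x":-8,"y":0,"z":0,"rx":0,"ry":0,"rz":0,"fingers":113}
    - {"x":-16,"y":0,"z":0,"rx":0,"ry":0,"rz":0,"fingers":113}
    - {"x":-24,"y":0,"z":0,"rx":0,"ry":0,"rz":0,"fingers":113}
    - {"x":-32,"y":0,"z":0,"rx":0,"ry":0,"rz":0,"fingers":113}
    - {"x":-40,"y":0,"z":0,"rx":0,"ry":0,"rz":0,"fingers":113}
    - {"x":-48,"y":0,"z":0,"rx":0,"ry":0,"rz":0,"fingers":113}
    - {"x":-56,"y":0,"z":0,"rx":0,"ry":0,"rz":0,"fingers":113}
    - {"x":-63,"y":0,"z":0,"rx":0,"ry":0,"rz":0,"fingers":113}
    - {"x":-69,"y":0,"z":0,"rx":0,"ry":0,"rz":0,"fingers":113}
    - {"x":-73,"y":0,"z":0,"rx":0,"ry":0,"rz":0,"fingers":113}
    - {"x":-75,"y":0,"z":0,"rx":0,"ry":0,"rz":0,"fingers":113}
    - {"x":-75,"y":0,"z":0,"rx":0,"ry":0,"rz":0,"fingers":113}

```text
time_s: 18.8
eef_pos: [477.6, -140.7, 49.4]
tcp_rot: [[0.037, 0.999, 0.0], [0.999, -0.037, 0.006], [0.006, 0.0, -1.0]]
ft_force: [-0.1, 8.0, 9.9]
opening: 0.557
```

```bash
python3 - <<'E'
from h import *
ov('s13',11,(700,1400,1100,1900)); go(486,38,46,89); take('top','t13')
E
```

```text
grip model [ 477.8 -135.1]
t 18.85 pos [ 477.6 -140.6   49.4] toolx yaw 87.88 tilt 0.34 open 0.561 F [0.6 8.5 8. ]
shift [178.8   1.8   4.5] turn [ 0.0001 -0.0059 -0.0195]
```

View pics/s13z.png

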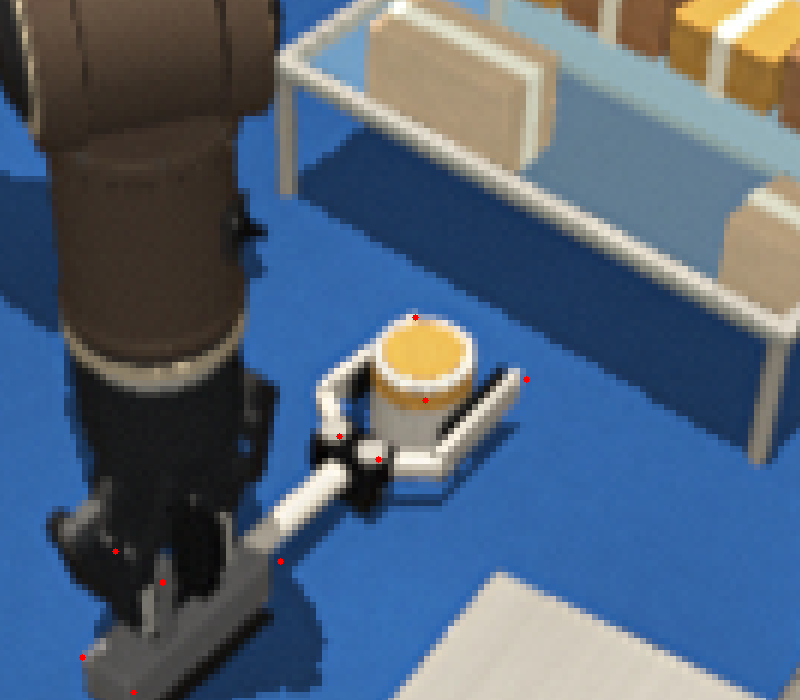

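View pics/t13.png

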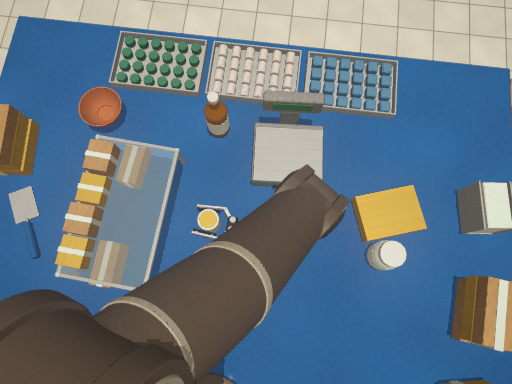

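Emit:
servo_tool:
  motion:
    - {"x":0,"y":0,"z":-0.5,"rx":0,"ry":-0.006,"rz":0,"fingers":108}
    - {"x":0,"y":0,"z":-0.8,"rx":0,"ry":-0.006,"rz":0,"fingers":102}
    - {"x":0,"y":0,"z":-1,"rx":0,"ry":-0.006,"rz":0,"fingers":96}
    - {"x":0,"y":0,"z":-1,"rx":0,"ry":-0.006,"rz":0,"fingers":90}
    - {"x":0,"y":0,"z":-1,"rx":0,"ry":-0.006,"rz":0,"fingers":85}
    - {"x":0,"y":0,"z":-1,"rx":0,"ry":-0.006,"rz":0,"fingers":82}
    - {"x":0,"y":0,"z":-1,"rx":0,"ry":-0.006,"rz":0,"fingers":82}
    - {"x":0,"y":0,"z":-1,"rx":0,"ry":-0.006,"rz":0,"fingers":82}

```text
time_s: 19.7
eef_pos: [477.5, -140.7, 50.4]
tcp_rot: [[0.037, 0.999, -0.0], [0.999, -0.037, -0.0], [-0.0, -0.0, -1.0]]
ft_force: [-0.7, 0.1, -4.5]
opening: 0.677
```

```bash
python3 - <<'E'
from h import *
ov('s14',2.5,(700,1400,1100,1900)); go(477,-220,50,88); take('top','t14')
a=cv2.imread('pics/t14.png'); cv2.imwrite('pics/t14y.png',cv2.resize(a[170:270,150:270],None,fx=6,fy=6,interpolation=3))
E
```

```text
grip model [ 477.6 -139.4]
t 19.75 pos [ 477.6 -140.7   50.4] toolx yaw 87.88 tilt 0.01 open 0.677 F [ 0.2  0.2 -4.2]
shift [-79.3   2.4   0.5] turn [ 0.      0.0002 -0.0021]
```

View pics/s14z.png

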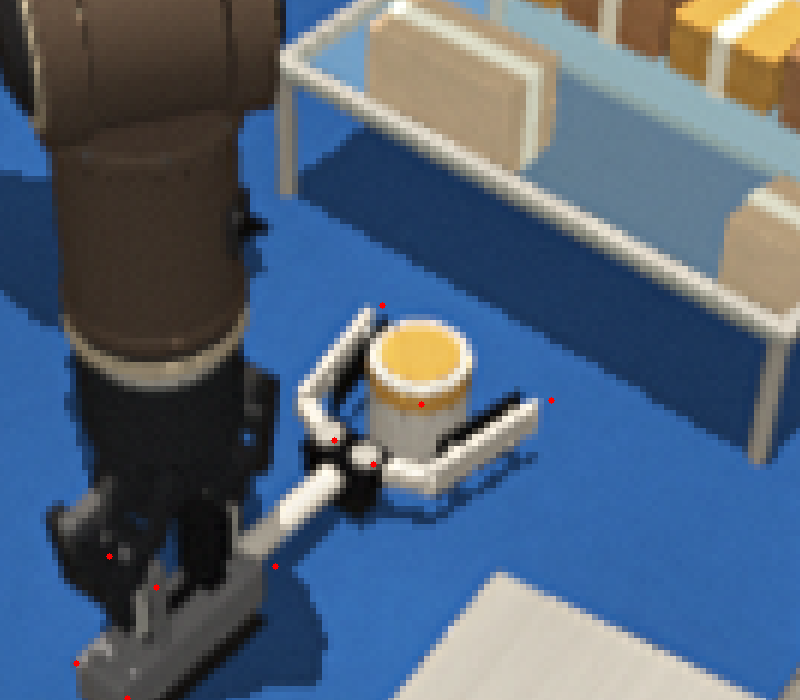

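View pics/t14y.png

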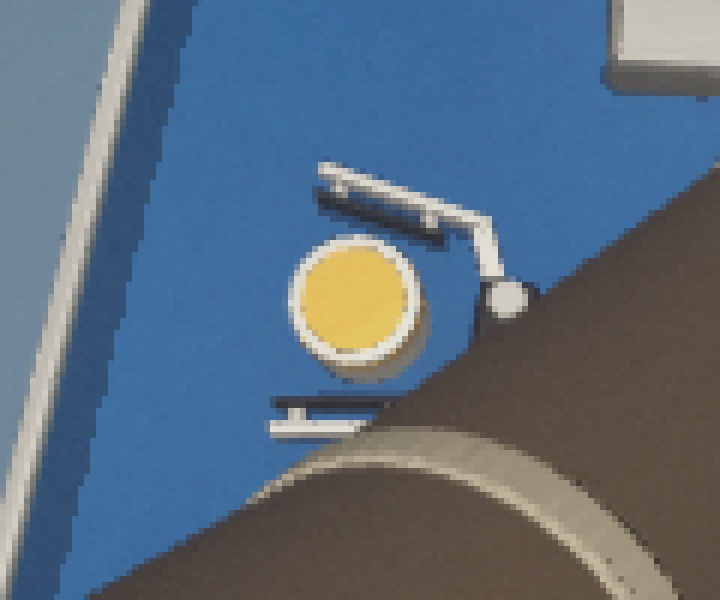

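Emit:
servo_tool:
  motion:
    - {"x":-1,"y":0,"z":0,"rx":0,"ry":0,"rz":0,"fingers":82}
    - {"x":-4,"y":0,"z":0,"rx":0,"ry":0,"rz":0,"fingers":82}
    - {"x":-9,"y":0,"z":0,"rx":0,"ry":0,"rz":0,"fingers":82}
    - {"x":-16,"y":0,"z":0,"rx":0,"ry":0,"rz":0,"fingers":82}
    - {"x":-25,"y":0,"z":0,"rx":0,"ry":0,"rz":0,"fingers":82}
    - {"x":-35,"y":0,"z":0,"rx":0,"ry":0,"rz":0,"fingers":82}
    - {"x":-45,"y":0,"z":0,"rx":0,"ry":0,"rz":0,"fingers":82}
    - {"x":-55,"y":0,"z":0,"rx":0,"ry":0,"rz":0,"fingers":82}
    - {"x":-65,"y":0,"z":0,"rx":0,"ry":0,"rz":0,"fingers":82}
    - {"x":-73,"y":0,"z":0,"rx":0,"ry":0,"rz":0,"fingers":82}
    - {"x":-78,"y":0,"z":0,"rx":0,"ry":0,"rz":0,"fingers":82}
    - {"x":-80,"y":0,"z":0,"rx":0,"ry":0,"rz":0,"fingers":82}

```text
time_s: 21.0
eef_pos: [474.5, -221.3, 50.4]
tcp_rot: [[0.038, 0.999, 0.0], [0.999, -0.038, -0.0], [-0.0, 0.0, -1.0]]
ft_force: [-0.4, 0.1, -3.1]
opening: 0.682
```

```bash
python3 - <<'E'
from h import *
ov('s15',2.5,(700,1400,1000,1800)); go(477,-220,49,88); take('top','t15')
a=cv2.imread('pics/t15.png'); cv2.imwrite('pics/t15y.png',cv2.resize(a[170:270,150:270],None,fx=6,fy=6,interpolation=3))
E
```

```text
grip model [ 474.6 -220. ]
t 21.05 pos [ 474.5 -221.2   50.5] toolx yaw 87.85 tilt 0.02 open 0.677 F [-0.6  0.3 -4.3]
shift [1.3 2.4 1.5] turn [ 0.0001  0.0004 -0.0026]
```

View pics/s15z.png

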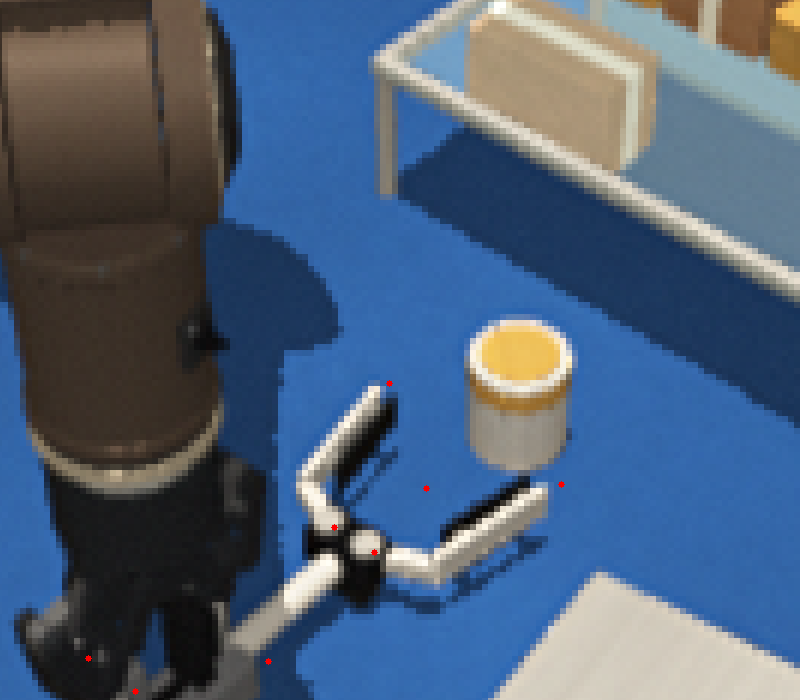

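View pics/t15y.png

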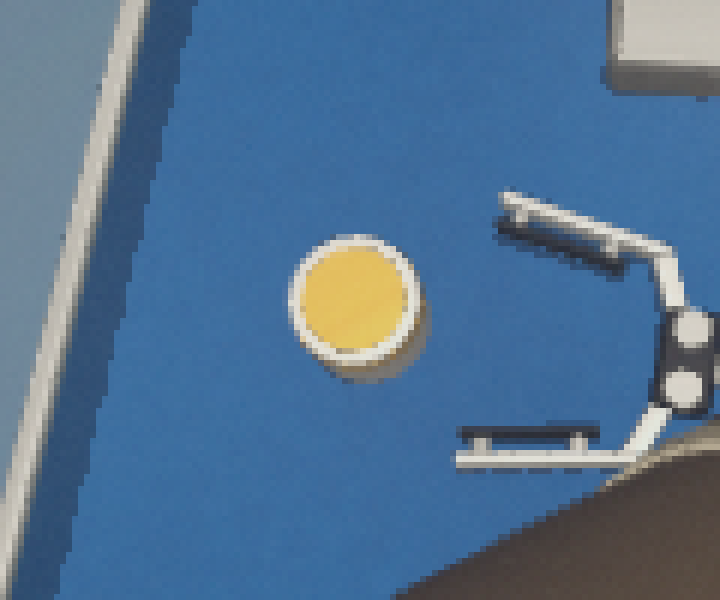

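Emit:
servo_tool:
  motion:
    - {"x":0,"y":0,"z":0.7,"rx":0,"ry":0,"rz":0,"fingers":82}
    - {"x":0,"y":0,"z":1.4,"rx":0,"ry":0,"rz":0,"fingers":82}
    - {"x":0,"y":0,"z":1.8,"rx":0,"ry":0,"rz":0,"fingers":82}
    - {"x":0,"y":0,"z":1.8,"rx":0,"ry":0,"rz":0,"fingers":70}
    - {"x":0,"y":0,"z":1.8,"rx":0,"ry":0,"rz":0,"fingers":40}
    - {"x":0,"y":0,"z":1.8,"rx":0,"ry":0,"rz":0,"fingers":10}
    - {"x":0,"y":0,"z":1.8,"rx":0,"ry":0,"rz":0,"fingers":0}
    - {"x":0,"y":0,"z":1.8,"rx":0,"ry":0,"rz":0,"fingers":0}

```text
time_s: 21.9
eef_pos: [474.6, -220.8, 48.7]
tcp_rot: [[0.037, 0.999, 0.0], [0.999, -0.037, -0.0], [-0.0, 0.0, -1.0]]
ft_force: [-0.2, 0.1, 1.1]
opening: 0.999
```

```bash
python3 - <<'E'
from h import *
print(ray('top',150+355/6-.5,170+300/6-.5,64).round(1), ray('scene',(1000+520)/6-.5,(700+352)/6-.5,64).round(1))
go(475,-220,190,88)
E
```

```text
[479.8  60.5  64. ] [478.7  61.3  64. ]
t 21.9 pos [ 474.6 -220.8   48.7] toolx yaw 87.86 tilt 0.01 open 0.999 F [-0.2  0.1  1.1]
shift [   0.8    0.3 -141.3] turn [ 0.0001  0.0002 -0.0024]
```

Emit:
servo_tool:
  motion:
    - {"x":0,"y":0,"z":-3,"rx":0,"ry":0,"rz":0,"fingers":0}
    - {"x":0,"y":0,"z":-10,"rx":0,"ry":0,"rz":0,"fingers":0}
    - {"x":0,"y":0,"z":-22,"rx":0,"ry":0,"rz":0,"fingers":0}
    - {"x":0,"y":0,"z":-38,"rx":0,"ry":0,"rz":0,"fingers":0}
    - {"x":0,"y":0,"z":-55,"rx":0,"ry":0,"rz":0,"fingers":0}
    - {"x":0,"y":0,"z":-72,"rx":0,"ry":0,"rz":0,"fingers":0}
    - {"x":5,"y":0,"z":-88,"rx":0,"ry":0,"rz":0,"fingers":0}
    - {"x":15,"y":0,"z":-98,"rx":0,"ry":0,"rz":0,"fingers":0}
    - {"x":32,"y":0,"z":-103,"rx":0,"ry":0,"rz":0,"fingers":0}
    - {"x":55,"y":0,"z":-105,"rx":0,"ry":0,"rz":0,"fingers":0}
    - {"x":82,"y":0,"z":-105,"rx":0,"ry":0,"rz":0,"fingers":0}
    - {"x":110,"y":0,"z":-105,"rx":0,"ry":0,"rz":0,"fingers":0}

```text
time_s: 23.1
eef_pos: [478.8, -110.3, 154.8]
tcp_rot: [[0.038, 0.999, 0.002], [0.999, -0.038, -0.0], [0.0, 0.002, -1.0]]
ft_force: [2.3, -0.4, -0.4]
opening: 1.004
```

```bash
python3 - <<'E'
from h import *
go(479.5,61,120,88)
E
```

```text
t 23.1 pos [ 478.8 -110.3  154.8] toolx yaw 87.81 tilt 0.09 open 1.004 F [ 2.3 -0.4 -0.4]
shift [171.2  -5.9  34.8] turn [ 0.0015 -0.     -0.0033]
```

Emit:
servo_tool:
  motion:
    - {"x":24,"y":-1,"z":0,"rx":0,"ry":0,"rz":0,"fingers":0}
    - {"x":48,"y":-2,"z":0,"rx":0,"ry":0,"rz":0,"fingers":0}
    - {"x":72,"y":-3,"z":0,"rx":0,"ry":0,"rz":0,"fingers":0}
    - {"x":96,"y":-3.5,"z":4,"rx":0,"ry":0,"rz":0,"fingers":0}
    - {"x":118,"y":-4,"z":10,"rx":0,"ry":0,"rz":0,"fingers":0}
    - {"x":138,"y":-5,"z":16,"rx":0,"ry":0,"rz":0,"fingers":0}
    - {"x":154,"y":-5.5,"z":22,"rx":0,"ry":0,"rz":0,"fingers":0}
    - {"x":164,"y":-6,"z":28,"rx":0,"ry":0,"rz":0,"fingers":0}
    - {"x":169,"y":-6,"z":32,"rx":0,"ry":0,"rz":0,"fingers":0}
    - {"x":171,"y":-6,"z":35,"rx":0,"ry":0,"rz":0,"fingers":0}
    - {"x":171,"y":-6,"z":35,"rx":0,"ry":0,"rz":0,"fingers":0}

```text
time_s: 24.2
eef_pos: [479.3, 60.3, 119.5]
tcp_rot: [[0.039, 0.999, 0.001], [0.999, -0.039, -0.001], [-0.001, 0.001, -1.0]]
ft_force: [-0.3, -0.4, 0.7]
opening: 1.005
```

```bash
python3 - <<'E'
from h import *
go(479.5,61,25,88); take('scene','s16'); take('top','t16')
a=cv2.imread('pics/s16.png'); cv2.imwrite('pics/s16y.png',cv2.resize(a[80:250,150:330],None,fx=3.4,fy=3.4,interpolation=3))
E
```

```text
t 24.2 pos [479.3  60.3 119.5] toolx yaw 87.77 tilt 0.07 open 1.005 F [-0.3 -0.4  0.7]
shift [ 0.8  0.  94.5] turn [ 0.0011  0.0005 -0.004 ]
```

View pics/s16y.png

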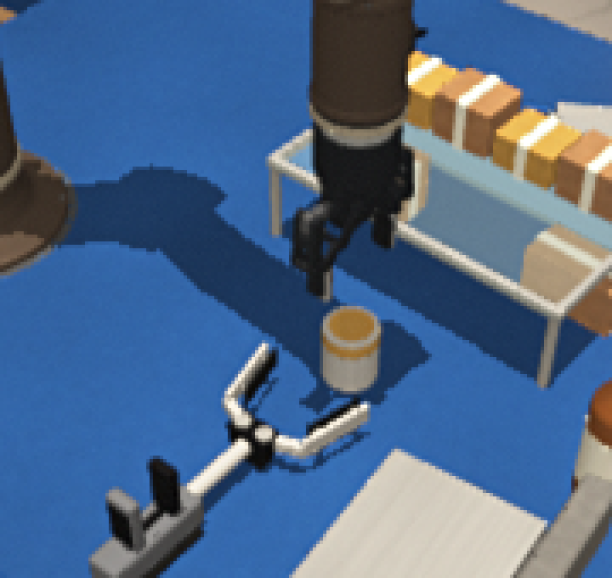

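Emit:
servo_tool:
  motion:
    - {"x":0.5,"y":0,"z":4,"rx":0,"ry":0,"rz":0,"fingers":0}
    - {"x":0.5,"y":0,"z":12,"rx":0,"ry":0,"rz":0,"fingers":0}
    - {"x":0.5,"y":0,"z":23,"rx":0,"ry":0,"rz":0,"fingers":0}
    - {"x":0.5,"y":0,"z":34,"rx":0,"ry":0,"rz":0,"fingers":0}
    - {"x":0.5,"y":0,"z":45,"rx":0,"ry":0,"rz":0,"fingers":0}
    - {"x":0.5,"y":0,"z":56,"rx":0,"ry":0,"rz":0,"fingers":0}
    - {"x":0.5,"y":0,"z":67,"rx":0,"ry":0,"rz":0,"fingers":0}
    - {"x":0.5,"y":0,"z":77,"rx":0,"ry":0,"rz":0,"fingers":0}
    - {"x":0.5,"y":0,"z":85,"rx":0,"ry":0,"rz":0,"fingers":0}
    - {"x":0.5,"y":0,"z":90,"rx":0,"ry":0,"rz":0,"fingers":0}
    - {"x":0.5,"y":0,"z":91,"rx":0,"ry":0,"rz":0,"fingers":0}
    - {"x":0.5,"y":0,"z":91,"rx":0,"ry":0,"rz":0,"fingers":0}

```text
time_s: 25.5
eef_pos: [479.8, 60.3, 28.9]
tcp_rot: [[0.04, 0.999, 0.002], [0.999, -0.04, -0.0], [-0.0, 0.002, -1.0]]
ft_force: [-0.6, 0.5, -0.4]
opening: 1.003
```

Emit:
servo_tool:
  motion:
    - {"x":0,"y":0,"z":0,"rx":0,"ry":0,"rz":0,"fingers":40}
    - {"x":0,"y":0,"z":0,"rx":0,"ry":0,"rz":0,"fingers":60}
    - {"x":0,"y":0,"z":0,"rx":0,"ry":0,"rz":0,"fingers":75}
    - {"x":0,"y":0,"z":0,"rx":0,"ry":0,"rz":0,"fingers":82}
    - {"x":0,"y":0,"z":0,"rx":0,"ry":0,"rz":0,"fingers":88}
    - {"x":0,"y":0,"z":0,"rx":0,"ry":0,"rz":0,"fingers":94}
    - {"x":0,"y":0,"z":0,"rx":0,"ry":0,"rz":0,"fingers":100}
    - {"x":0,"y":0,"z":0,"rx":0,"ry":0,"rz":0,"fingers":105}
    - {"x":0,"y":0,"z":0,"rx":0,"ry":0,"rz":0,"fingers":105}
  grip_force: 20

```text
time_s: 26.4
eef_pos: [479.9, 60.2, 29.2]
tcp_rot: [[0.04, 0.999, 0.002], [0.999, -0.04, -0.0], [-0.0, 0.002, -1.0]]
ft_force: [-0.2, -0.9, 5.9]
opening: 0.652
```

```bash
python3 - <<'E'
from h import *
W=world('top',np.load('pics/t16.npy'))
m=(np.abs(W[...,2]-60)<6)&(W[...,0]>580)&(W[...,0]<780)&(W[...,1]>-240)&(W[...,1]<0)
P=W[m]; print(len(P),P.min(0).round(1),P.max(0).round(1),P.mean(0).round(1))
r=cv2.minAreaRect(P[:,:2].astype(np.float32)); print(r)
W=world('top',np.load('pics/top0.npy'))
m=(np.abs(W[...,2]-60)<6)&(W[...,0]>580)&(W[...,0]<780)&(W[...,1]>-240)&(W[...,1]<0)
P=W[m]; print(P.mean(0)); print(cv2.minAreaRect(P[:,:2].astype(np.float32)))
go(679,-120,86,88)
E
```

```text
3694 [ 599.  -213.3   54.2] [779.7 -27.3  65.5] [ 678.1 -120.6   59.5]
((692.3604736328125, -119.79733276367188), (176.7963104248047, 180.0823211669922), 3.9310009479522705)
[ 678.19895525 -120.55834777   59.48866823]
((692.3818359375, -119.7933349609375), (176.56544494628906, 180.2623291015625), 4.029034614562988)
t 26.4 pos [479.9  60.2  29.2] toolx yaw 87.72 tilt 0.11 open 0.652 F [-0.2 -0.9  5.9]
shift [-172.2  206.2  -56.4] turn [ 0.0018  0.0002 -0.0049]
```

Emit:
servo_tool:
  motion:
    - {"x":0,"y":0,"z":-2,"rx":0,"ry":0,"rz":0,"fingers":105}
    - {"x":0,"y":0,"z":-7,"rx":0,"ry":0,"rz":0,"fingers":105}
    - {"x":0,"y":0,"z":-15,"rx":0,"ry":0,"rz":0,"fingers":105}
    - {"x":0,"y":0,"z":-26,"rx":0,"ry":0,"rz":0,"fingers":105}
    - {"x":0,"y":0,"z":-39,"rx":0,"ry":0,"rz":0,"fingers":105}
    - {"x":0,"y":0,"z":-53,"rx":0,"ry":0,"rz":0,"fingers":105}
    - {"x":-1,"y":1,"z":-67,"rx":0,"ry":0,"rz":0,"fingers":105}
    - {"x":-4,"y":5,"z":-80,"rx":0,"ry":0,"rz":0,"fingers":105}
    - {"x":-9,"y":11,"z":-90,"rx":0,"ry":0,"rz":0,"fingers":105}
    - {"x":-17,"y":20,"z":-97,"rx":0,"ry":0,"rz":0,"fingers":105}
    - {"x":-28,"y":32,"z":-100,"rx":0,"ry":0,"rz":0,"fingers":105}
    - {"x":-40,"y":47,"z":-100,"rx":0,"ry":0,"rz":0,"fingers":105}

```text
time_s: 27.6
eef_pos: [526.0, 17.7, 130.1]
tcp_rot: [[0.039, 0.999, 0.003], [0.999, -0.039, 0.0], [0.0, 0.003, -1.0]]
ft_force: [-0.7, -0.1, -2.7]
opening: 0.644
```

```bash
python3 - <<'E'
from h import *
go(676,-120,125,88); take('scene','s17')
a=cv2.imread('pics/s17.png'); cv2.imwrite('pics/s17y.png',cv2.resize(a[80:280,150:350],None,fx=3,fy=3,interpolation=3))
E
```

```text
t 27.6 pos [526.   17.7 130.1] toolx yaw 87.74 tilt 0.15 open 0.644 F [-0.7 -0.1 -2.7]
shift [-131.7  155.3    5.5] turn [ 0.0027 -0.0002 -0.0045]
```

View pics/s17y.png

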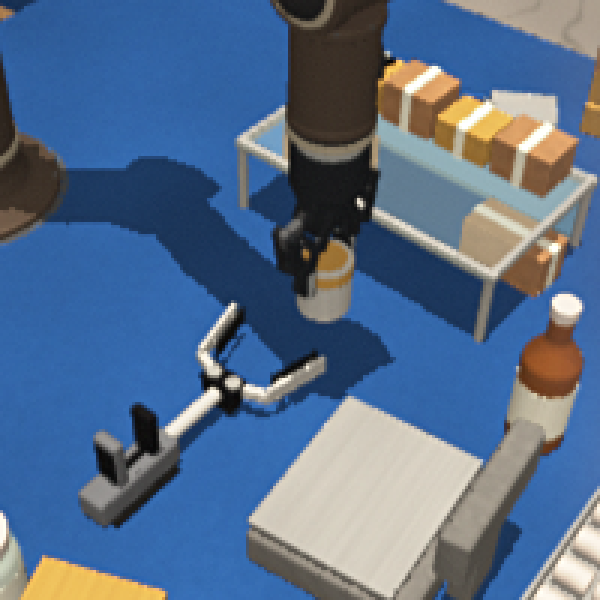

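Emit:
servo_tool:
  motion:
    - {"x":-15,"y":18,"z":0,"rx":0,"ry":0,"rz":0,"fingers":105}
    - {"x":-30,"y":36,"z":0,"rx":0,"ry":0,"rz":0,"fingers":105}
    - {"x":-46,"y":54,"z":0,"rx":0,"ry":0,"rz":0,"fingers":105}
    - {"x":-61,"y":72,"z":0,"rx":0,"ry":0,"rz":0,"fingers":105}
    - {"x":-76,"y":90,"z":0,"rx":0,"ry":0,"rz":0,"fingers":105}
    - {"x":-90,"y":106,"z":0,"rx":0,"ry":0,"rz":0,"fingers":105}
    - {"x":-103,"y":121,"z":0,"rx":0,"ry":0,"rz":0,"fingers":105}
    - {"x":-114,"y":134,"z":2,"rx":0,"ry":0,"rz":0,"fingers":105}
    - {"x":-122,"y":144,"z":4,"rx":0,"ry":0,"rz":0,"fingers":105}
    - {"x":-128,"y":151,"z":6,"rx":0,"ry":0,"rz":0,"fingers":105}
    - {"x":-131,"y":155,"z":8,"rx":0.0027,"ry":0,"rz":0,"fingers":105}
    - {"x":-132,"y":155,"z":10,"rx":0.0027,"ry":0,"rz":0,"fingers":105}

```text
time_s: 28.85
eef_pos: [678.1, -123.4, 121.1]
tcp_rot: [[0.041, 0.999, 0.002], [0.999, -0.041, -0.002], [-0.002, 0.002, -1.0]]
ft_force: [0.1, -0.0, -2.2]
opening: 0.651
```

Emit:
servo_tool:
  motion:
    - {"x":0,"y":0,"z":5,"rx":0,"ry":0,"rz":0,"fingers":105}
    - {"x":0,"y":0,"z":10,"rx":0,"ry":0,"rz":0,"fingers":105}
    - {"x":0,"y":0,"z":15,"rx":0,"ry":0,"rz":0,"fingers":105}
    - {"x":0,"y":0,"z":19,"rx":0,"ry":0,"rz":0,"fingers":105}
    - {"x":0,"y":0,"z":22,"rx":0,"ry":0,"rz":0,"fingers":105}
    - {"x":0,"y":0,"z":24,"rx":0,"ry":0,"rz":0,"fingers":105}
    - {"x":0,"y":0,"z":24,"rx":0,"ry":0,"rz":0,"fingers":105}

```text
time_s: 29.55
eef_pos: [678.1, -123.4, 96.8]
tcp_rot: [[0.041, 0.999, 0.002], [0.999, -0.041, -0.002], [-0.002, 0.002, -1.0]]
ft_force: [-0.1, 0.4, -1.9]
opening: 0.649
```

```bash
python3 - <<'E'
from h import *
go(676,-120,89,88); take('scene','s18')
a=cv2.imread('pics/s18.png'); cv2.imwrite('pics/s18y.png',cv2.resize(a[150:300,200:350],None,fx=4,fy=4,interpolation=3))
E
```

```text
t 29.55 pos [ 678.1 -123.4   96.8] toolx yaw 87.63 tilt 0.15 open 0.649 F [-0.1  0.4 -1.9]
shift [ 3.3 -2.2  7.7] turn [ 0.002   0.0017 -0.0065]
```

View pics/s18y.png

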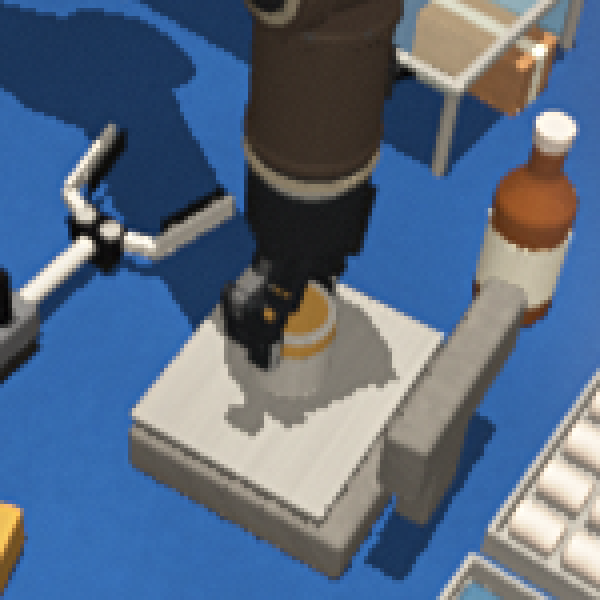

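Emit:
servo_tool:
  motion:
    - {"x":0,"y":0,"z":2,"rx":0,"ry":0,"rz":0,"fingers":105}
    - {"x":0,"y":0,"z":4,"rx":0,"ry":0,"rz":0,"fingers":105}
    - {"x":0,"y":0,"z":5.5,"rx":0,"ry":0,"rz":0,"fingers":105}
    - {"x":0,"y":0,"z":6.5,"rx":0,"ry":0,"rz":0,"fingers":105}
    - {"x":0,"y":0,"z":7,"rx":0,"ry":0,"rz":0,"fingers":105}
    - {"x":0,"y":0,"z":7,"rx":0,"ry":0,"rz":0,"fingers":105}

```text
time_s: 30.2
eef_pos: [678.2, -123.5, 89.9]
tcp_rot: [[0.041, 0.999, 0.002], [0.999, -0.041, -0.002], [-0.002, 0.002, -1.0]]
ft_force: [0.1, 0.5, -2.7]
opening: 0.648
```

Emit:
servo_tool:
  motion:
    - {"x":0,"y":0,"z":0.4,"rx":0,"ry":0,"rz":0,"fingers":105}
    - {"x":0,"y":0,"z":0.8,"rx":0,"ry":0,"rz":0,"fingers":105}
    - {"x":0,"y":0,"z":1.2,"rx":0,"ry":0,"rz":0,"fingers":105}
    - {"x":0,"y":0,"z":1.2,"rx":0,"ry":0,"rz":0,"fingers":105}

```text
time_s: 30.6
eef_pos: [678.3, -123.5, 89.4]
tcp_rot: [[0.042, 0.999, 0.003], [0.999, -0.042, -0.002], [-0.002, 0.003, -1.0]]
ft_force: [-2.2, 0.2, 5.5]
opening: 0.649
```

Emit:
servo_tool:
  motion:
    - {"x":0,"y":0,"z":-0.2,"rx":0,"ry":0,"rz":0,"fingers":95}
    - {"x":0,"y":0,"z":-0.2,"rx":0,"ry":0,"rz":0,"fingers":80}
    - {"x":0,"y":0,"z":-0.2,"rx":0,"ry":0,"rz":0,"fingers":50}
    - {"x":0,"y":0,"z":-0.2,"rx":0,"ry":0,"rz":0,"fingers":20}
    - {"x":0,"y":0,"z":-0.2,"rx":0,"ry":0,"rz":0,"fingers":0}
    - {"x":0,"y":0,"z":-0.2,"rx":0,"ry":0,"rz":0,"fingers":0}
    - {"x":0,"y":0,"z":-0.2,"rx":0,"ry":0,"rz":0,"fingers":0}

```text
time_s: 31.3
eef_pos: [678.3, -123.5, 89.5]
tcp_rot: [[0.042, 0.999, 0.003], [0.999, -0.042, -0.002], [-0.002, 0.003, -1.0]]
ft_force: [-0.4, 0.2, -0.2]
opening: 0.999
```

Emit:
servo_tool:
  motion:
    - {"x":0,"y":0,"z":-3,"rx":0,"ry":0,"rz":0,"fingers":0}
    - {"x":0,"y":0,"z":-9,"rx":0,"ry":0,"rz":0,"fingers":0}
    - {"x":0,"y":0,"z":-18,"rx":0,"ry":0,"rz":0,"fingers":0}
    - {"x":0,"y":0,"z":-30,"rx":0,"ry":0,"rz":0,"fingers":0}
    - {"x":0,"y":0,"z":-44,"rx":0,"ry":0,"rz":0,"fingers":0}
    - {"x":0,"y":0,"z":-60,"rx":0,"ry":0,"rz":0,"fingers":0}
    - {"x":0,"y":0,"z":-76,"rx":0,"ry":0,"rz":0,"fingers":0}
    - {"x":0,"y":0,"z":-92,"rx":0,"ry":0,"rz":0,"fingers":0}
    - {"x":0,"y":-10,"z":-104,"rx":0,"ry":0,"rz":0,"fingers":0}
    - {"x":0,"y":-30,"z":-112,"rx":0,"ry":0,"rz":0,"fingers":0}
    - {"x":0,"y":-60,"z":-116,"rx":0,"ry":0,"rz":0,"fingers":0}
    - {"x":0,"y":-95,"z":-118,"rx":0,"ry":0,"rz":0,"fingers":0}

```text
time_s: 32.5
eef_pos: [581.9, -119.4, 207.9]
tcp_rot: [[0.041, 0.999, 0.003], [0.999, -0.041, -0.002], [-0.002, 0.003, -1.0]]
ft_force: [-0.5, -0.3, 0.8]
opening: 0.999
```

Emit:
servo_tool:
  motion:
    - {"x":0,"y":-30,"z":0,"rx":0,"ry":0,"rz":0,"fingers":0}
    - {"x":0,"y":-60,"z":0,"rx":0,"ry":0,"rz":0,"fingers":0}
    - {"x":0,"y":-85,"z":0,"rx":0,"ry":0,"rz":0,"fingers":0}
    - {"x":0,"y":-100,"z":0,"rx":0,"ry":0,"rz":0,"fingers":0}
    - {"x":0,"y":-105,"z":0,"rx":0,"ry":0,"rz":0,"fingers":0}
    - {"x":0,"y":-105,"z":0,"rx":0,"ry":0,"rz":0,"fingers":0}

```text
time_s: 33.1
eef_pos: [476.7, -115.0, 208.1]
tcp_rot: [[0.041, 0.999, 0.004], [0.999, -0.041, -0.001], [-0.001, 0.004, -1.0]]
ft_force: [0.6, 0.3, -0.1]
opening: 1.001
```

```bash
python3 - <<'E'
from h import *
go(676,-120,89,88); take('scene','s19');take('top','t19')
E
```

```text
t 33.1 pos [ 476.7 -115.   208.1] toolx yaw 87.64 tilt 0.24 open 1.001 F [ 0.6  0.3 -0.1]
shift [  3.3 198.9 119.9] turn [ 0.0042  0.0007 -0.0063]
```

View pics/s19.png

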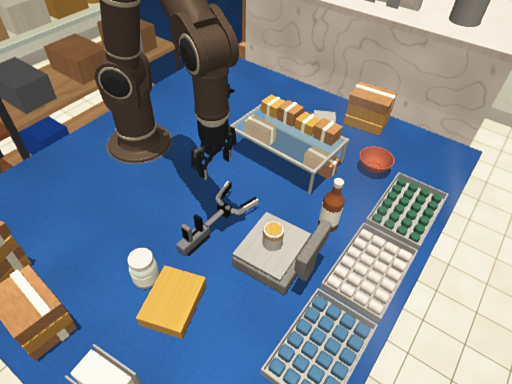

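View pics/t19.png

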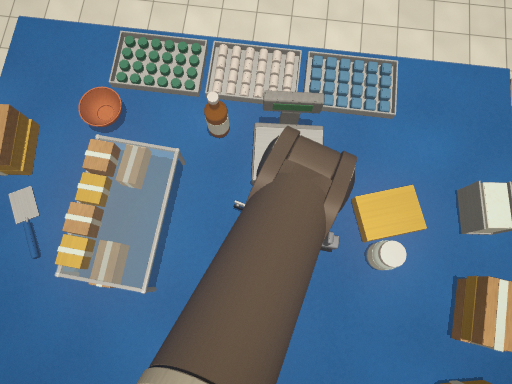

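```bash
python3 - <<'E'
from h import *
W=world('scene',np.load('pics/s19.npy')); print('lid',W[230,273].round(1), ray('scene',273,230,124).round(1))
a=cv2.imread('pics/s19.png'); cv2.imwrite('pics/s19y.png',cv2.resize(a[150:300,160:340],None,fx=4,fy=4,interpolation=3))
D=np.load('pics/s19.npy')-np.load('pics/scene0.npy')
for n,u,v in [('jar',143,270),('gift',170,305),('syrup',333,210),('cartA',260,133),('cartB',315,162)]: print(n,D[v-3:v+4,u-3:u+4].mean().round(1))
E
```

```text
lid [ 681.1 -128.5  125. ] [ 680.7 -127.8  124. ]
jar -0.4
gift 20.0
syrup 0.3
cartA -0.6
cartB 26.2
```

View pics/s19y.png

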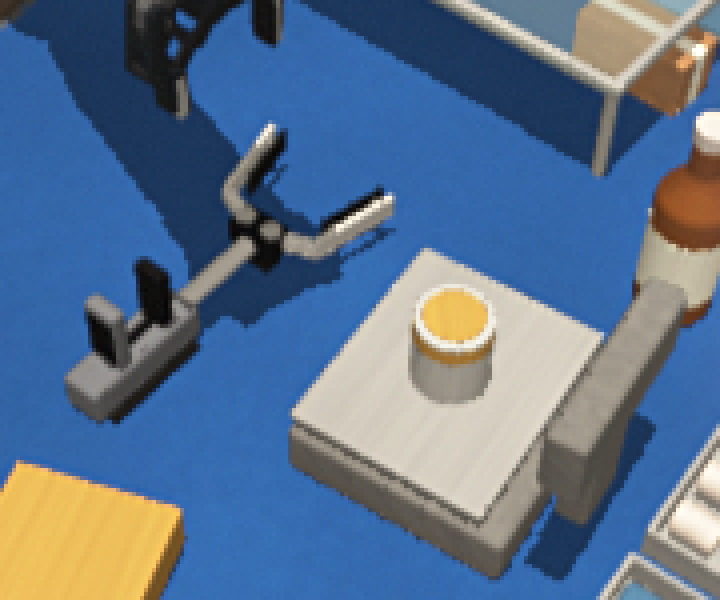

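```bash
python3 - <<'E'
from h import *
a=np.load('pics/s19.npy');b=np.load('pics/scene0.npy')
for n,u,v in [('gift',170,305),('cartB',315,162)]:
    print(n,np.median((a-b)[v-3:v+4,u-3:u+4]),(a[v-3:v+4,u-3:u+4]==0).sum(),(b[v-3:v+4,u-3:u+4]==0).sum())
p=cv2.imread('pics/s19.png').astype(int);q=cv2.imread('pics/scene0.png').astype(int)
d=np.abs(p-q).sum(2)>60
for n,(x0,y0,x1,y1) in dict(gift=(138,266,206,335),jar=(127,248,158,288),cartB=(300,145,340,180),cartA=(243,115,277,148),syrup=(320,178,345,230)).items(): print(n,d[y0:y1,x0:x1].sum())
E
```

```text
gift -0.40289307 0 1
cartB 0.66833496 0 1
gift 0
jar 0
cartB 0
cartA 0
syrup 0
```

Nothing else has moved, and the tin stands upright on the pan, so I'm handing the job in.

```bash
python3 -c "
from cell import order,get_state
print(order.finish_job()); print(get_state()['time_s'])"
```

```text
the job is handed in; nothing more can be done
None
the job is handed in; nothing more can be done
```

The tin is out from under the shelf and stands upright on the scale pan. The job is handed in at about 33 s of the 67 s allowed.

- **What I did:**
  - I took the reacher by its grip, squeezed the trigger partly to narrow the jaws and slid them in past the cartons to surround the tin.
  - I then squeezed at the 20 N minimum. From the trigger travel, I estimate about 4 N on each pad.
  - I drew the tin about 180 mm, so its edge ended about 75 mm in front of the shelf. The jaws opened, the reacher backed off, and I set it down and let go.
  - Last, I lifted the tin by hand onto the pan.
- **Last checks:**
  - **Tin:** the lid measures 125 mm high against the expected 124 mm, at about (680, -127) mm. That is less than 10 mm from the pan centre.
  - **Reacher:** it stands on its keel with the jaw tips about 150 mm in front of the shelf.
  - **Other goods:** both cartons, the jar, the syrup and the gift box match the first picture exactly.
  - **Hand:** it was clear of everything, with near-zero wrist force.
- **What went wrong on the way:**
  - The first sideways move slipped the hand about 40 mm along the reacher's posts. I opened, re-measured and gripped again, bearing less weight on the counter.
  - The first depth check showed the gift box and one carton shifted 20 to 26 mm. That came from missing depth pixels in the first image; the medians agree within 1 mm.

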